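# Check the audiometer earphones on the artificial ear

### The job

Check the earphones that are in the tray: first pull the protective plug out of the artificial ear and leave it in the wooden dish. Then take the earphones one at a time, in tray order from the end with the finger tab: set the earphone cushion-down on the artificial ear inside its rim, balance the steel weight level on the middle of its domed back, and with the weight standing there by itself press the audiometer's tone bar down to its stop and hold it for three seconds. Finish with every earphone back in its own bay, dome up, and the weight flat on its round rubber mat; do not shove the other things on the desk about.

Things in the scene. Friction and masses are not known exactly. Their poses are not given: they have to be found in the camera images.
- coupler: Artificial ear, fixed: a steel pillar 64 mm across on a dark round foot (110 mm across), topped by a round aluminium seat plate 84 mm across whose surface is 60 mm above the desk. A rim 5 mm high, 76 mm across inside, runs round the plate's edge; a 24 mm bore in the middle is closed by the plug at the start. Origin: centre of the underside; z up.
- coupler_seat (a point): Centre of the artificial ear's seat: on the axis, at the plate's top surface (60 mm above the desk); z up.
- plug: Protective plug, 62 mm long, 90 g: brass stem 23 mm across, 24 mm long; brass flange 34 mm across, 4 mm thick; black knob 28 mm across, 34 mm long. Origin: centre of the stem's free end; z towards the knob. It starts stem down in the artificial ear's bore, flange on the plate, held by a sprung ball catch: it gives way at about 8 to 14 N, pulled straight up; after 24 mm it is clear.
- plug_knob (a point): Middle of the plug's knob (45 mm from the stem's free end along its axis); the knob reaches 17 mm either way.
- weight: Load weight: a plain polished steel slug, 56 mm across and 26 mm high, 0.46 kg, both faces flat and alike (either may be up). Origin: centre of its underside as it starts; z along its axis. It starts on the rubber mat.
- weight_mid (a point): Middle of the steel weight.
- mat: Round black rubber mat, 90 mm across and 4 mm thick, fixed to the desk: the weight's place. Origin: centre of the underside; z up.
- dish: Shallow round wooden dish, loose, 140 mm across the rim, 24 mm high, floor 6 mm thick and 110 mm across inside. Origin: centre of the underside; z up.
- tray: Grey earphone tray, loose, 100 mm by 295 mm, walls and dividers up to 15 mm high, floor 5 mm thick, with three bays in a row along its y axis, 96.7 mm apart, each about 90 by 90 mm inside. Its +y end carries the finger tab, a flat tongue 50 mm wide that sticks out 28 mm. Origin: centre of the underside; z up.
- bay1 (a point): Middle of the floor of the bay next to the finger tab, where earphone1 belongs (5 mm above the tray's underside).
- bay2 (a point): Middle of the floor of the middle bay, where earphone2 belongs.
- bay3 (a point): Middle of the floor of the bay farthest from the finger tab, where earphone3 belongs.
- audiometer: Audiometer, fixed: white base 270 by 320 mm and 35 mm high, a grey panel with a screen and dials sloping up behind to 100 mm. Origin: centre of the underside; its front (where the tone bar is) faces its -x; z up.
- tone_bar (a joint): Tone bar of the audiometer: a black hinged bar 120 mm wide, 60 mm deep and 10 mm thick along the front of the audiometer, its top level 62 mm above the desk, hinged along its back edge. Value: angle in rad, 0 at rest, 0.25 at its stop (front edge 15 mm down). It springs back by itself; on the pad it takes about 2.7 N to start and 8 N to reach the stop.
- bar_pad (a point): Middle of the pressing area on top of the tone bar, 45 mm in front of its hinge and 15 mm behind its front edge; it goes down 11 mm to the stop. Its y runs along the bar; z is up at rest and tips with the bar.
- mouse: Black computer mouse, 105 by 60 mm, 32 mm high. Leave it alone.
- otoscope: Otoscope lying on the desk, 165 mm long, 30 mm high. Leave it alone.
- cushion: Spare black rubber earphone cushion, a ring 66 mm across and 18 mm high, lying on the desk. Leave it alone.
- demo_block: White demonstration block 48 mm square and 40 mm high with a hearing aid on a wire, 90 mm high in all. Leave it alone.
- mug: White mug, 80 mm across, 90 mm high. Leave it alone.
- tip_jar: Clear jar with a white cap, 60 mm across, 75 mm high. Leave it alone.
- earphone1: Cordless earphone from the bay next to the finger tab (may be absent): black rubber cushion 66 mm across, 20 mm high, flat below; on it a grey case 53.6 mm across, sides upright from 20 to 38 mm, and a domed back (radius of curvature 55 mm), crown at 45 mm; 130 g. Origin: centre of the cushion's underside; z up through the dome. Starts cushion down.
- earphone2: Cordless earphone from the bay in the middle (may be absent): black rubber cushion 66 mm across, 20 mm high, flat below; on it a grey case 53.6 mm across, sides upright from 20 to 38 mm, and a domed back (radius of curvature 55 mm), crown at 45 mm; 130 g. Origin: centre of the cushion's underside; z up through the dome. Starts cushion down.
- earphone3: Cordless earphone from the bay farthest from the finger tab (may be absent): black rubber cushion 66 mm across, 20 mm high, flat below; on it a grey case 53.6 mm across, sides upright from 20 to 38 mm, and a domed back (radius of curvature 55 mm), crown at 45 mm; 130 g. Origin: centre of the cushion's underside; z up through the dome. Starts cushion down.
Things that resemble listed ones, but are neither listed nor needed, are in the scene too. Leave any blue look-alike of the earphone1 alone.

How it is judged:
By the outcome, as a careful person would: the job done as asked, in the order asked, and still so for the second after the job is handed in, with the robot touching nothing.
Of earphone1, earphone2, earphone3 only 1 to 2 are there at a start; the rules pass over those that are not, and their reading is None.
At some moment in a run one of tray, dish may be knocked a few centimetres aside while the robot is not near it.
Once in a run the grip may slacken for a moment while it holds something.
It also fails if it takes over 210 s, if anything falls off the work surface, if the arm or the gripper's body presses on something with over 40 N, if the wrist force passes 120 N, or if a joint passes its speed limit or range.

### The arm

A 6-joint arm with a two-finger parallel gripper is mounted at the origin on the work surface. World frame = base frame: x ahead of the robot, y to its left, z up, the work surface at z = 0. Lengths are in m, angles in degrees, forces in N, time in s.
With the tool pointing down it reaches from about 0.375 to 0.9 m from the base axis. Payload 3.1 kg.
Tool frame: the origin (TCP) lies between the finger pads; the fingertips stand 11 mm ahead of it and the grasp point (between the pads) lies 8 mm behind it; z points along the fingers, y is the line along which they close (so a half turn about z gives the same grasp; the last joint's range is limited). The gripper opens to 87 mm and grips with 3 to 60 N. Pads are 19 mm wide; open, the fingers measure 117 mm over their backs; the gripper's body (75 mm by 190 mm) begins 51 mm behind the grasp point.
Start: joints at [-77.263, 30.224, 82.088, -0, 67.689, -10.227], TCP at [0.244, -0.575, 0.234] pointing down, gripper open.
Joint ranges: [-176.69, 176.69], [-43.24, 126.21], [12.49, 139.97], [-82, 262], [0, 151.66], [-163.58, 163.58]. Speed limits (degrees/s): [159.86, 159.86, 180, 180, 180, 180].

### API

Orientations are given as a 3x3 rotation matrix whose columns are the frame's x, y, z axes.
In Python, from rig import bot, viewer, workorder, models gives the robot as it stands.
- The arm moves only by the shell command python3 -m jog 'ROWS'. ROWS is JSON, a list of rows, each a list of 7 numbers: the opening, from 0 (shut) to 1 (fully open), then the shift along the tool's x, y, z in m, then the turn, a rotation vector about the tool's x, y, z in degrees. In form: [[claw, x, y, z, ax, ay, az], ...]. A call has 1 to 20 rows; each row is the pose to reach, as a shift and turn from the pose commanded when the call began, along the tool's axes at that moment; what a row does not reach only later rows make up. A row lasts 1/8 s, in which the tool goes at most 62.5 mm and 10.7 degrees, less where a joint would pass 70% of its speed; a pose out of reach is approached as far as the arm can. A call with a gripper value outside its range is refused whole. The fingers move at their own pace and stop on an object; the grip force is fixed at half the most. Time passes only in rows, so rows that repeat a pose let the fingers close. It gives the time, the measured TCP pose, the force, the opening and the grip force at its end, in the units of the state.
- bot.read_state(): the state, without advancing time (a new reading comes with each control period).
- viewer.capture(name): name is "scene" or "side" or "wrist"; returns (picture, depth): 420x560x3 uint8, blue, green, red; 420x560 float32, m along the optical axis (not along the pixel's ray), 0 where there is no reading.
- viewer.camera_info(name): a dict with "fx", "fy", "cx", "cy" (pixels), "dist_coeffs" ([k1, k2, p1, p2, k3] as OpenCV has them; the pictures are not rectified), "world_to_cam" (4x4, takes a point from world to camera coordinates). Camera axes: x right, y down, z forward; pixel columns grow to the right and rows downward; lengths in m; the calibration is good to about 2 mm. A picture is of the moment at which its call begins: read the wrist's pose just before it. camera_info takes no time and is no camera call; for the wrist camera it gives the pose at the moment of the call.
- workorder.hand_in(): hands the job in; it is judged then, once.
Trained networks look in the newest picture that a camera, given by its name, has taken for a name from the list of things; names that differ only in an ending like _2 or _b are one class to them, and where a whole thing is asked for, a point or a joint stands for the part that bears it (a point fixed in the world has none). Each returns a list of dicts, best first, with "p" (0 to 1); they miss things now and then, are a little off and sometimes report something else, mostly with a low value. They report only what shows in the picture. A call takes as long as a camera call. They do not tell look-alikes from the thing itself.
- models.outline_of(camera, thing): "mask" (420x560 bool, what is visible of it).
- models.tip_of(camera, thing): "xyz" ([x, y, z] in m, in world coordinates, good to about 4 mm: a listed point, or the origin of a listed thing).
The state is a dict: "time_s": time; "joint_positions": joint angles; "qvel": joint speeds; "tau": joint torques, N m; "position": TCP position; "tcp_rot": TCP orientation; "force": force on the tool from outside, world axes, zero at the start; "moment": the same for the moment, N m; "opening": opening from 0.0 (shut) to 1.0 (fully open); "grasp_force": force on a finger pad.
Only numpy, scipy, OpenCV 4.12 (cv2) and the standard library are available. Lean on these libraries where they do the work, as an engineer would, in place of code of your own. Each camera call takes 0.05 s, during which the arm holds its last target. There are 200 camera calls.

## Working session

There is one attempt and no reset: what is moved stays moved. The work goes in short steps, Python scripts to look and compute and a shell command to move; the robot and the scene stay as the last step left them, time stands still between calls to the robot, and variables do not carry over. Pictures are saved under pics/ and viewed, at most 14 in all, crops included, and the job is handed in when it is done.

```bash
ls; mkdir -p pics; cat > h.py <<'E'
import numpy as np, cv2
from rig import bot, viewer, workorder, models
def px(cam,p):
    i=viewer.camera_info(cam);T=np.array(i["world_to_cam"]);K=np.array([[i["fx"],0,i["cx"]],[0,i["fy"],i["cy"]],[0,0,1.]])
    r,_=cv2.Rodrigues(T[:3,:3]);return cv2.projectPoints(np.array(p,float).reshape(-1,3),r,T[:3,3],K,np.array(i["dist_coeffs"],float))[0].reshape(-1,2)
def cloud(cam,depth,info=None):
    i=info or viewer.camera_info(cam);T=np.linalg.inv(np.array(i["world_to_cam"]));K=np.array([[i["fx"],0,i["cx"]],[0,i["fy"],i["cy"]],[0,0,1.]])
    h,w=depth.shape;u,v=np.meshgrid(np.arange(w),np.arange(h))
    n=cv2.undistortPoints(np.stack([u,v],-1).reshape(-1,1,2).astype(np.float32),K,np.array(i["dist_coeffs"],float)).reshape(h,w,2)
    P=np.concatenate([n*depth[...,None],depth[...,None]],-1);P=P@T[:3,:3].T+T[:3,3];P[depth<=0]=np.nan;return P
def rows_to(p,yaw=None):
    """shift in tool axes to world p"""
    s=bot.read_state();R=np.array(s["tcp_rot"]);return R.T@(np.array(p)-np.array(s["position"]))
E
python3 - <<'E'
from h import *
for c in ["scene","side"]:
    im,d=viewer.capture(c);cv2.imwrite(f"pics/{c}0.png",im);np.save(f"pics/{c}0.npy",d)
    print(c)
    for t in ["coupler_seat","plug_knob","weight_mid","mat","dish","tray","bay1","bay3","bar_pad","earphone1","earphone2","earphone3","mouse","otoscope","mug","tip_jar","demo_block","cushion"]:
        r=models.tip_of(c,t)
        print(t,[(np.round(x["xyz"],3).tolist(),round(x["p"],2),px(c,x["xyz"])[0].astype(int).tolist()) for x in r[:4]])
print(bot.read_state())
E
```

```text
pics
scene
coupler_seat [([0.515, -0.352, 0.059], 0.81, [129, 322])]
plug_knob [([0.517, -0.353, 0.078], 0.82, [127, 317])]
weight_mid [([0.657, 0.023, 0.016], 0.76, [323, 252])]
mat [([0.65, 0.018, 0.001], 0.86, [319, 256]), ([0.45, 0.018, 0.008], 0.47, [248, 218])]
dish [([0.646, -0.18, -0.0], 0.77, [258, 317])]
tray [([0.442, -0.083, 0.001], 0.9, [216, 241]), ([0.654, 0.022, 0.002], 0.42, [321, 256]), ([0.366, 0.277, -0.003], 0.36, [285, 165])]
bay1 [([0.45, 0.016, 0.001], 0.82, [248, 220]), ([0.44, -0.181, 0.008], 0.8, [182, 264]), ([0.442, -0.083, 0.002], 0.57, [216, 241])]
bay3 [([0.45, 0.016, 0.001], 0.82, [248, 220]), ([0.44, -0.181, 0.008], 0.8, [182, 264]), ([0.442, -0.083, 0.002], 0.57, [216, 241])]
bar_pad [([0.55, 0.29, 0.061], 0.66, [344, 165])]
earphone1 [([0.445, -0.089, 0.01], 0.89, [215, 240]), ([0.305, -0.163, 0.001], 0.8, [149, 235]), ([0.4, 0.156, 0.002], 0.78, [268, 186]), ([0.452, 0.017, 0.011], 0.73, [249, 217])]
earphone2 [([0.445, -0.089, 0.01], 0.89, [215, 240]), ([0.305, -0.163, 0.001], 0.8, [149, 235]), ([0.4, 0.156, 0.002], 0.78, [268, 186]), ([0.452, 0.
[... 2300 characters left out ...]
171435e-04,
        6.76910835e+01, -1.02285705e+01]), 'qvel': array([ 0.00389606,  0.13186928,  0.01653984, -0.0512937 , -0.07870199,
        0.0190164 ]), 'tau': array([ 3.86454474e-06, -4.40003622e+01, -1.76981056e+01,  6.34353957e-02,
        5.05324337e-02, -2.05908685e-05]), 'position': array([ 0.24384988, -0.57545541,  0.23355526]), 'tcp_rot': array([[ 9.20756442e-01,  3.90137892e-01,  1.29375996e-06],
       [ 3.90137892e-01, -9.20756442e-01,  9.81686072e-06],
       [ 5.02116717e-06, -8.53419296e-06, -1.00000000e+00]]), 'force': array([-0.37708886, -0.14066159,  0.14499475]), 'moment': array([-0.03059271, -0.01159097,  0.03488762]), 'grasp_force': 0.0, 'opening': 1.0013034364243936}
```

View pics/scene0.png

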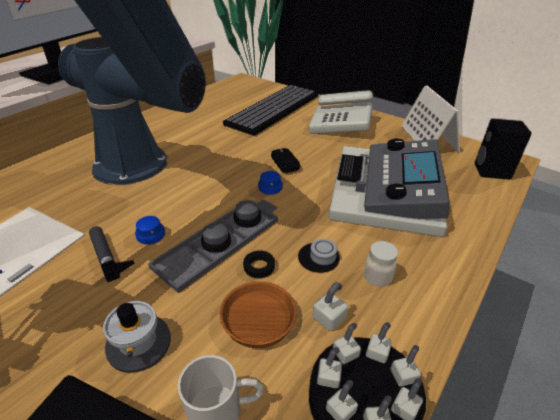

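View pics/side0.png

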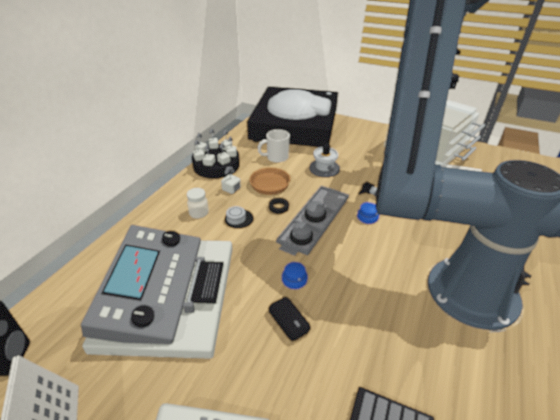

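```bash
python3 - <<'E'
from h import *
im=cv2.imread("pics/scene0.png");a=cv2.resize(im[190:290,140:300],None,fx=4,fy=4,interpolation=cv2.INTER_CUBIC)[:, :640]
b=cv2.resize(cv2.imread("pics/side0.png")[180:260,260:360],None,fx=2,fy=2,interpolation=cv2.INTER_CUBIC)
o=np.zeros((560,640,3),np.uint8);o[:400]=a;o[400:,:200]=b
cv2.imwrite("pics/c1.png",o)
for c in ["scene","side"]:
    d=np.load(f"pics/{c}0.npy");P=cloud(c,d);x,y,z=P[...,0],P[...,1],P[...,2]
    def box(x0,x1,y0,y1,z0,z1):
        m=(x>x0)&(x<x1)&(y>y0)&(y<y1)&(z>z0)&(z<z1);return P[m]
    for n,cx,cy,r,z0,z1 in [("e2",.443,-.088,.045,.025,.06),("e1",.450,.016,.045,.025,.06),("plug",.516,-.352,.03,.075,.12),("w",.655,.022,.04,.022,.05),("bar",.55,.29,.06,.05,.07)]:
        q=box(cx-r,cx+r,cy-r,cy+r,z0,z1);print(c,n,len(q),q.min(0).round(3),q.max(0).round(3),np.median(q,0).round(3))
    q=box(.36,.53,-.28,.12,.008,.02)
    r=cv2.minAreaRect(q[:,:2].astype(np.float32));print(c,r)
E
```

```text
scene e2 481 [ 0.422 -0.12   0.025] [ 0.476 -0.064  0.051] [ 0.456 -0.099  0.045]
scene e1 401 [ 0.423 -0.013  0.025] [0.477 0.042 0.051] [0.457 0.005 0.044]
scene plug 325 [ 0.506 -0.365  0.075] [ 0.53 -0.34  0.1 ] [ 0.523 -0.354  0.096]
scene w 444 [ 0.629 -0.006  0.022] [0.685 0.049 0.033] [0.659 0.017 0.03 ]
scene bar 659 [0.517 0.23  0.051] [0.61  0.35  0.065] [0.573 0.291 0.062]
scene ((0.44555121660232544, -0.09619157016277313), (0.37318751215934753, 0.12234661728143692), 80.94764709472656)
side e2 266 [ 0.418 -0.114  0.025] [ 0.473 -0.056  0.053] [ 0.443 -0.076  0.045]
side e1 312 [ 0.417 -0.007  0.025] [0.475 0.045 0.054] [0.443 0.028 0.045]
side plug 73 [ 0.502 -0.363  0.075] [ 0.529 -0.332  0.101] [ 0.514 -0.342  0.092]
side w 216 [ 0.627 -0.003  0.022] [0.683 0.053 0.035] [0.652 0.03  0.031]
side bar 1210 [0.513 0.23  0.05 ] [0.61  0.35  0.067] [0.565 0.306 0.063]
side ((0.44511574506759644, -0.08151715993881226), (0.3479950428009033, 0.12124580144882202), 81.674560546875)
```

View pics/c1.png

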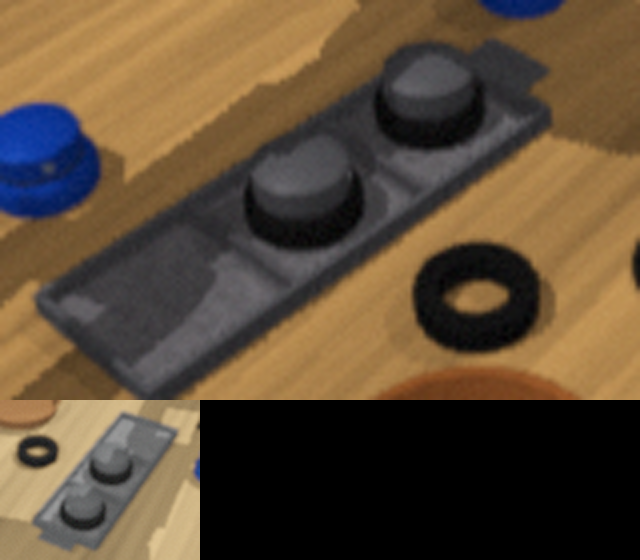

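```bash
python3 -m jog '[[1,0.05,-0.015,0,0,0,5],[1,0.1,-0.03,0,0,0,12],[1,0.16,-0.05,0.005,0,0,20],[1,0.22,-0.065,0.01,0,0,22.97],[1,0.28,-0.082,0.02,0,0,22.97],[1,0.32,-0.095,0.033,0,0,22.97],[1,0.337,-0.099,0.033,0,0,22.97],[1,0.337,-0.099,0.033,0,0,22.97],[1,0.337,-0.099,0.033,0,0,22.97]]'
cat >> h.py <<'E'
def look(name,things,n=3):
    im,d=viewer.capture("wrist");cv2.imwrite(f"pics/{name}.png",im);P=cloud("wrist",d)
    for t in things: print(t,[(np.round(x["xyz"],4).tolist(),round(x["p"],2)) for x in models.tip_of("wrist",t)[:n]])
    return im,P
def circ(P,c,r,z0,z1):
    """centre of minimal circle of points within r of c, z in band"""
    q=P.reshape(-1,3);q=q[~np.isnan(q[:,0])];m=(np.hypot(q[:,0]-c[0],q[:,1]-c[1])<r)&(q[:,2]>z0)&(q[:,2]<z1);q=q[m]
    if len(q)<10:return len(q)
    (x,y),R=cv2.minEnclosingCircle(q[:,:2].astype(np.float32));lo,hi=np.percentile(q,[1,99],axis=0)
    return len(q),round(x,4),round(y,4),"D",round(2*R,4),"box",((lo+hi)/2).round(4).tolist(),(hi-lo).round(4).tolist(),"zmed",round(float(np.median(q[:,2])),4)
E
python3 - <<'E'
from h import *
im,P=look("w1",["plug_knob","coupler_seat"])
print(circ(P,(.516,-.352),.025,.09,.12),circ(P,(.516,-.352),.06,.057,.075))
s=bot.read_state();print(s["position"],s["tcp_rot"],s["force"])
E
```

```text
time_s: 3.02
position: [0.5148, -0.3543, 0.2011]
tcp_rot: [[1.0, -0.001, 0.0], [-0.001, -1.0, -0.001], [0.0, 0.001, -1.0]]
force: [-0.2, -0.1, 0.3]
opening: 1.0
grasp_force: 0.0
plug_knob [([0.5132, -0.3538, 0.0818], 0.59)]
coupler_seat []
(1000, 0.5152, -0.351, 'D', 0.0282, 'box', [0.5155, -0.3512, 0.0952], [0.026, 0.0255, 0.0082], 'zmed', 0.0975) (6126, 0.515, -0.3507, 'D', 0.0841, 'box', [0.5158, -0.3508, 0.063], [0.079, 0.0783, 0.0094], 'zmed', 0.0603)
[ 0.51457713 -0.35427333  0.20099673] [[ 9.99997198e-01 -2.35101829e-03  2.76272961e-04]
 [-2.35082298e-03 -9.99996988e-01 -7.05155331e-04]
 [ 2.77929962e-04  7.04503887e-04 -9.99999713e-01]] [ 0.08082006 -0.45146723  0.50198277]
```

View pics/w1.png

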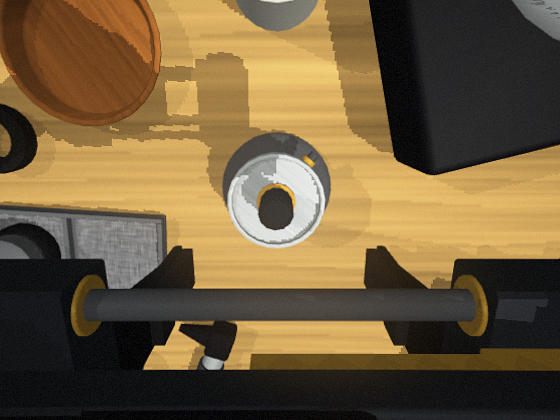

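```bash
python3 -m jog '[[1,0.0005,-0.003,0.03,0,0,0],[1,0.0005,-0.003,0.08,0,0,0],[1,0.0005,-0.003,0.11,0,0,0],[1,0.0005,-0.003,0.122,0,0,0],[1,0.0005,-0.003,0.122,0,0,0],[0.2,0.0005,-0.003,0.122,0,0,0],[0.1,0.0005,-0.003,0.122,0,0,0],[0.1,0.0005,-0.003,0.122,0,0,0],[0.1,0.0005,-0.003,0.122,0,0,0],[0.1,0.0005,-0.003,0.122,0,0,0],[0.1,0.0005,-0.003,0.122,0,0,0]]'
```

```text
time_s: 4.55
position: [0.516, -0.3498, 0.0785]
tcp_rot: [[1.0, -0.0, -0.0], [-0.0, -1.0, 0.0], [-0.0, -0.0, -1.0]]
force: [0.2, 0.5, 0.0]
opening: 0.405
grasp_force: 0.0
```

```bash
python3 -m jog '[[0.1,0,-0.0005,0,0,0,0],[0.1,0,-0.0005,0,0,0,0],[0.1,0,-0.0005,0,0,0,0],[0.1,0,-0.0005,0,0,0,0],[0.1,0,-0.0005,0,0,0,0]]'
```

```text
time_s: 5.18
position: [0.5164, -0.3506, 0.0789]
tcp_rot: [[1.0, 0.0, 0.001], [0.0, -1.0, -0.002], [0.001, 0.002, -1.0]]
force: [-0.3, -5.7, 0.1]
opening: 0.315
grasp_force: 30.0
```

```bash
python3 -m jog '[[0.1,0,0,-0.004,0,0,0],[0.1,0,0,-0.008,0,0,0],[0.1,0,0,-0.012,0,0,0],[0.1,0,0,-0.018,0,0,0],[0.1,0,0,-0.024,0,0,0],[0.1,0,0,-0.034,0,0,0],[0.1,0,0,-0.044,0,0,0],[0.1,0,0,-0.07,0,0,0],[0.1,0,0,-0.08,0,0,0],[0.1,0,0,-0.08,0,0,0]]'
```

```text
time_s: 6.42
position: [0.5164, -0.3493, 0.1595]
tcp_rot: [[1.0, 0.0, 0.001], [0.0, -1.0, -0.001], [0.001, 0.001, -1.0]]
force: [-0.5, -0.1, -1.5]
opening: 0.31
grasp_force: 30.0
```

```bash
python3 -m jog '[[0.1,0.03,-0.035,0,0,0,0],[0.1,0.06,-0.075,0,0,0,0],[0.1,0.09,-0.115,0,0,0,0],[0.1,0.115,-0.15,0,0,0,0],[0.1,0.13,-0.168,0,0,0,0],[0.1,0.13,-0.168,0,0,0,0],[0.1,0.13,-0.168,0,0,0,0]]'
python3 - <<'E'
from h import *
for c in ["scene","side"]:
    im,d=viewer.capture(c);P=cloud(c,d)
    for t in ["dish","plug_knob"]:print(c,t,[(np.round(x["xyz"],3),round(x["p"],2)) for x in models.tip_of(c,t)[:2]])
    q=P.reshape(-1,3);print(circ(P,(.646,-.181),.11,.02,.027))
E
```

```text
time_s: 7.3
position: [0.6452, -0.1824, 0.1581]
tcp_rot: [[1.0, -0.001, -0.001], [-0.001, -1.0, -0.0], [-0.001, 0.0, -1.0]]
force: [-0.6, 0.1, -0.9]
opening: 0.321
grasp_force: 3.0
scene dish [(array([ 0.648, -0.179,  0.002]), 0.67)]
scene plug_knob [(array([ 0.644, -0.185,  0.158]), 0.52)]
(815, 0.6551, -0.1616, 'D', 0.1851, 'box', [0.6562, -0.1836, 0.0234], [0.1532, 0.1356, 0.0065], 'zmed', 0.0241)
side dish [(array([ 0.648, -0.182, -0.   ]), 0.58)]
side plug_knob [(array([ 0.511, -0.351,  0.055]), 0.44), (array([ 0.646, -0.18 ,  0.16 ]), 0.41)]
(216, 0.6444, -0.1582, 'D', 0.1895, 'box', [0.6455, -0.176, 0.0232], [0.1512, 0.1492, 0.0063], 'zmed', 0.0239)
```

```bash
python3 -m jog '[[0.1,0,0,0.02,0,0,0],[0.1,0,0,0.05,0,0,0],[0.1,0,0,0.08,0,0,0],[0.1,0,0,0.095,0,0,0],[0.1,0,0,0.100,0,0,0],[0.1,0,0,0.103,0,0,0],[0.1,0,0,0.103,0,0,0]]'
python3 - <<'E'
from h import *
s=bot.read_state();print(s["position"],s["force"],s["grasp_force"],s["opening"])
E
```

```text
time_s: 8.48
position: [0.6467, -0.1816, 0.0564]
tcp_rot: [[1.0, -0.0, 0.002], [-0.0, -1.0, -0.001], [0.002, 0.001, -1.0]]
force: [0.3, -0.9, -0.7]
opening: 0.313
grasp_force: 30.0
[ 0.6466701  -0.18157802  0.05644461] [ 0.29441854 -0.85643746 -0.67080498] 29.977900008670986 0.3131811951155151
```

Step down until contact shows, then release.

```bash
python3 -m jog '[[0.1,0,0,0.003,0,0,0],[0.1,0,0,0.005,0,0,0],[0.1,0,0,0.006,0,0,0],[0.1,0,0,0.006,0,0,0]]'
```

```text
time_s: 8.98
position: [0.646, -0.1813, 0.0495]
tcp_rot: [[1.0, -0.0, -0.0], [-0.0, -1.0, 0.0], [-0.0, -0.0, -1.0]]
force: [-0.5, 0.4, 0.1]
opening: 0.314
grasp_force: 30.0
```

```bash
python3 -m jog '[[0.1,0,0,0.001,0,0,0],[0.36,0,0,0.001,0,0,0],[0.4,0,0,0.001,0,0,0],[0.5,0,0,0.001,0,0,0],[0.6,0,0,0.001,0,0,0],[0.6,0,0,0.001,0,0,0],[0.6,0,0,-0.03,0,0,0],[0.6,0,0,-0.08,0,0,0],[0.6,0,0,-0.12,0,0,0],[0.8,-0.05,-0.025,-0.14,0,0,0],[1,-0.10,-0.06,-0.14,0,0,0],[1,-0.15,-0.10,-0.14,0,0,0],[1,-0.20,-0.14,-0.14,0,0,0],[1,-0.24,-0.17,-0.14,0,0,0],[1,-0.25,-0.18,-0.14,0,0,0],[1,-0.25,-0.18,-0.14,0,0,0],[1,-0.25,-0.18,-0.14,0,0,0]]'
python3 - <<'E'
from h import *
im,P=look("w2",["earphone1","tray","bay1"])
print(circ(P,(.45,.016),.04,.03,.06),circ(P,(.45,-.088),.04,.03,.06))
im,d=viewer.capture("scene");P=cloud("scene",d);cv2.imwrite("pics/s2.png",im)
for t in ["dish","plug_knob"]:print(t,[(np.round(x["xyz"],3),round(x["p"],2)) for x in models.tip_of("scene",t)[:2]])
E
```

```text
time_s: 11.1
position: [0.3985, -0.0024, 0.1899]
tcp_rot: [[1.0, -0.001, 0.003], [-0.001, -1.0, -0.001], [0.003, 0.001, -1.0]]
force: [0.6, 0.2, -0.7]
opening: 0.996
grasp_force: 0.0
earphone1 [([0.3031, -0.1603, 0.0016], 0.79), ([0.405, 0.153, -0.0001], 0.73), ([0.4462, 0.0157, 0.0041], 0.71)]
tray [([0.4428, -0.0939, 0.0042], 0.26)]
bay1 [([0.4368, -0.1822, 0.0086], 0.96)]
(3126, 0.4467, 0.0159, 'D', 0.0547, 'box', [0.4462, 0.016, 0.046], [0.0493, 0.0496, 0.009], 'zmed', 0.0464) (3263, 0.4464, -0.0894, 'D', 0.0542, 'box', [0.4465, -0.0885, 0.0416], [0.0498, 0.0499, 0.0172], 'zmed', 0.0462)
dish [(array([ 0.645, -0.181,  0.   ]), 0.84)]
plug_knob [(array([ 0.645, -0.182,  0.046]), 0.77)]
```

View pics/w2.png

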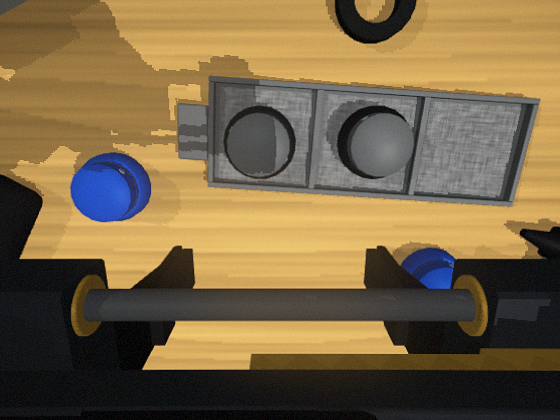

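```bash
python3 -m jog '[[0.85,0.03,-0.012,0.02,0,0,0],[0.85,0.048,-0.018,0.06,0,0,0],[0.85,0.048,-0.018,0.10,0,0,0],[0.85,0.048,-0.018,0.12,0,0,0],[0.85,0.048,-0.018,0.12,0,0,0],[0.85,0.048,-0.018,0.12,0,0,0]]'
python3 - <<'E'
from h import *
im,d=viewer.capture("wrist");P=cloud("wrist",d)
print(circ(P,(.446,.016),.04,.03,.06));print(bot.read_state()["position"])
E
```

```text
time_s: 12.2
position: [0.4446, 0.0165, 0.07]
tcp_rot: [[1.0, -0.0, 0.001], [-0.0, -1.0, -0.0], [0.001, 0.0, -1.0]]
force: [0.1, -0.9, -0.3]
opening: 0.85
grasp_force: 0.0
(6968, 0.4494, 0.0161, 'D', 0.0781, 'box', [0.4497, 0.0161, 0.0415], [0.0465, 0.0498, 0.0189], 'zmed', 0.0469)
[0.44482231 0.0164948  0.07036882]
```

```bash
python3 -m jog '[[0.85,0.002,0.0005,0.015,0,0,0],[0.85,0.002,0.0005,0.027,0,0,0],[0.85,0.002,0.0005,0.032,0,0,0],[0.85,0.002,0.0005,0.032,0,0,0],[0.5,0.002,0.0005,0.032,0,0,0],[0.5,0.002,0.0005,0.032,0,0,0],[0.5,0.002,0.0005,0.032,0,0,0],[0.5,0.002,0.0005,0.032,0,0,0],[0.5,0.002,0.0005,0.032,0,0,0],[0.5,0.002,0.0005,0.032,0,0,0]]'
```

```text
time_s: 13.5
position: [0.4463, 0.0161, 0.0378]
tcp_rot: [[1.0, -0.0, 0.001], [-0.0, -1.0, -0.0], [0.001, 0.0, -1.0]]
force: [-1.0, -1.8, 3.9]
opening: 0.603
grasp_force: 30.0
```

```bash
python3 -m jog '[[0.5,0,0,-0.015,0,0,0],[0.5,0,0,-0.04,0,0,0],[0.5,0,0,-0.075,0,0,0],[0.5,0.003,0.015,-0.10,0,0,0],[0.5,0.01,0.05,-0.11,0,0,0],[0.5,0.018,0.095,-0.11,0,0,0],[0.5,0.026,0.14,-0.11,0,0,0],[0.5,0.035,0.185,-0.11,0,0,0],[0.5,0.044,0.23,-0.11,0,0,0],[0.5,0.053,0.275,-0.11,0,0,0],[0.5,0.061,0.32,-0.11,0,0,0],[0.5,0.067,0.35,-0.11,0,0,0],[0.5,0.069,0.367,-0.11,0,0,0],[0.5,0.069,0.367,-0.11,0,0,0],[0.5,0.069,0.367,-0.11,0,0,0]]'
python3 - <<'E'
from h import *
s=bot.read_state();print(s["position"],s["force"],s["grasp_force"],s["opening"])
im,d=viewer.capture("wrist");P=cloud("wrist",d)
print(circ(P,(.515,-.351),.06,.056,.07))
E
```

```text
time_s: 15.38
position: [0.5143, -0.3489, 0.1471]
tcp_rot: [[1.0, 0.001, -0.002], [0.001, -1.0, 0.002], [-0.002, -0.002, -1.0]]
force: [0.5, 0.3, -1.8]
opening: 0.6
grasp_force: 30.0
[ 0.51434151 -0.34892975  0.1470807 ] [ 0.52596423  0.25354624 -1.76920921] 29.999817256612005 0.6000257429747101
(3974, 0.5153, -0.3508, 'D', 0.0842, 'box', [0.533, -0.3508, 0.0621], [0.0473, 0.0801, 0.0083], 'zmed', 0.0605)
```

```bash
python3 -m jog '[[0.5,0.0008,0.001,0.015,0,0,0],[0.5,0.0008,0.0015,0.03,0,0,0],[0.5,0.0008,0.0015,0.04,0,0,0],[0.5,0.0008,0.0015,0.047,0,0,0],[0.5,0.0008,0.0015,0.051,0,0,0],[0.5,0.0008,0.0015,0.053,0,0,0],[0.5,0.0008,0.0015,0.054,0,0,0],[0.5,0.0008,0.0015,0.054,0,0,0]]'
```

```text
time_s: 16.42
position: [0.516, -0.3524, 0.0938]
tcp_rot: [[1.0, -0.0, 0.0], [-0.0, -1.0, -0.0], [0.0, 0.0, -1.0]]
force: [-0.3, -0.4, -1.2]
opening: 0.604
grasp_force: 30.0
```

```bash
python3 -m jog '[[0.5,0,-0.001,0.001,0,0,0],[0.62,0,-0.001,0.001,0,0,0],[0.65,0,-0.001,0.001,0,0,0],[0.7,0,-0.001,0.001,0,0,0],[0.8,0,-0.001,0.001,0,0,0],[0.9,0,-0.001,0.001,0,0,0],[0.9,0,-0.001,0.001,0,0,0],[0.9,0,-0.001,-0.03,0,0,0],[0.9,0,-0.001,-0.08,0,0,0],[0.9,-0.04,-0.001,-0.12,0,0,0],[0.9,-0.06,-0.001,-0.14,0,0,0],[0.9,-0.06,-0.001,-0.14,0,0,0],[0.9,-0.06,-0.001,-0.14,0,0,0]]'
cat >> h.py <<'E'
def sphere(P,c,r,z0,z1,R):
    from scipy.optimize import least_squares
    q=P.reshape(-1,3);q=q[~np.isnan(q[:,0])];q=q[(np.hypot(q[:,0]-c[0],q[:,1]-c[1])<r)&(q[:,2]>z0)&(q[:,2]<z1)]
    f=least_squares(lambda p:np.linalg.norm(q-p,axis=1)-R,[c[0],c[1],z1-R],loss="soft_l1",f_scale=.001).x
    return len(q),f[:2].round(4),"crown",round(f[2]+R,4)
E
python3 - <<'E'
from h import *
im,d=viewer.capture("wrist");P=cloud("wrist",d);cv2.imwrite("pics/w3.png",im)
print(circ(P,(.515,-.351),.06,.056,.069),circ(P,(.515,-.351),.04,.09,.12),circ(P,(.515,-.351),.036,.071,.083),sphere(P,(.515,-.351),.02,.09,.12,.055))
E
```

```text
time_s: 18.05
position: [0.4561, -0.3511, 0.2329]
tcp_rot: [[1.0, -0.0, -0.0], [-0.0, -1.0, 0.001], [-0.0, -0.001, -1.0]]
force: [0.3, -0.7, 0.3]
opening: 0.899
grasp_force: 0.0
(2357, 0.5149, -0.3504, 'D', 0.0841, 'box', [0.5151, -0.3503, 0.0619], [0.0802, 0.0805, 0.0079], 'zmed', 0.0631) (3496, 0.516, -0.35, 'D', 0.0552, 'box', [0.5165, -0.3502, 0.1006], [0.0493, 0.0494, 0.0086], 'zmed', 0.1011) (1100, 0.5161, -0.3502, 'D', 0.0659, 'box', [0.5162, -0.3502, 0.0773], [0.0638, 0.0637, 0.0067], 'zmed', 0.0772) (2028, array([ 0.5162, -0.3501]), 'crown', np.float64(0.1043))
```

View pics/w3.png

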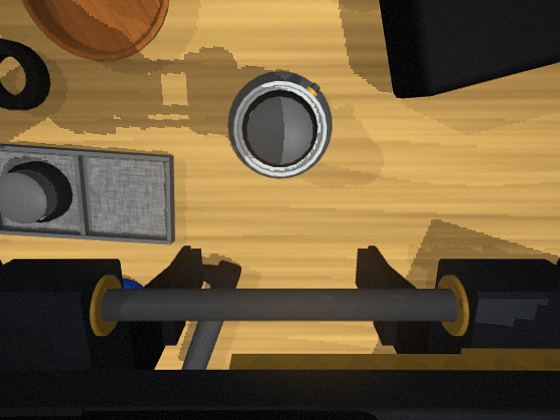

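```bash
python3 -m jog '[[0.9,0.015,-0.04,0,0,0,0],[0.9,0.034,-0.09,0,0,0,0],[0.9,0.055,-0.14,0,0,0,0],[0.9,0.074,-0.19,0,0,0,0],[0.9,0.094,-0.24,0.01,0,0,0],[0.9,0.113,-0.29,0.02,0,0,0],[0.9,0.131,-0.34,0.03,0,0,0],[0.9,0.144,-0.37,0.03,0,0,0],[0.9,0.144,-0.373,0.03,0,0,0],[0.9,0.144,-0.373,0.03,0,0,0],[0.9,0.144,-0.373,0.03,0,0,0]]'
python3 - <<'E'
from h import *
im,d=viewer.capture("wrist");P=cloud("wrist",d);cv2.imwrite("pics/w4.png",im)
print(circ(P,(.656,.022),.04,.024,.05),circ(P,(.65,.02),.055,.002,.008),bot.read_state()["position"])
E
```

```text
time_s: 19.48
position: [0.5995, 0.0206, 0.2032]
tcp_rot: [[1.0, -0.001, -0.001], [-0.001, -1.0, -0.0], [-0.001, 0.0, -1.0]]
force: [-0.5, -1.1, -0.2]
opening: 0.902
grasp_force: 0.0
(2960, 0.6551, 0.0242, 'D', 0.0565, 'box', [0.6555, 0.0241, 0.0293], [0.0519, 0.0517, 0.0051], 'zmed', 0.0302) (3543, 0.6502, 0.0212, 'D', 0.1073, 'box', [0.6483, 0.018, 0.0041], [0.0852, 0.0856, 0.0035], 'zmed', 0.0041) [0.59959788 0.02049271 0.20337835]
```

```bash
python3 -m jog '[[0.9,0.03,-0.002,0.03,0,0,0],[0.9,0.05,-0.0036,0.08,0,0,0],[0.9,0.056,-0.0036,0.13,0,0,0],[0.9,0.056,-0.0036,0.15,0,0,0],[0.9,0.056,-0.0036,0.165,0,0,0],[0.9,0.056,-0.0036,0.165,0,0,0],[0.9,0.056,-0.0036,0.165,0,0,0]]'
```

```text
time_s: 20.4
position: [0.657, 0.0251, 0.0404]
tcp_rot: [[1.0, -0.0, 0.003], [-0.0, -1.0, -0.0], [0.003, 0.0, -1.0]]
force: [-0.0, 0.2, 0.3]
opening: 0.899
grasp_force: 0.0
```

```bash
python3 -m jog '[[0.9,-0.001,0.0005,0.012,0,0,0],[0.9,-0.001,0.0005,0.021,0,0,0],[0.9,-0.001,0.0005,0.0225,0,0,0],[0.9,-0.001,0.0005,0.0225,0,0,0],[0.5,-0.001,0.0005,0.0225,0,0,0],[0.5,-0.001,0.0005,0.0225,0,0,0],[0.5,-0.001,0.0005,0.0225,0,0,0],[0.5,-0.001,0.0005,0.0225,0,0,0],[0.5,-0.001,0.0005,0.0225,0,0,0],[0.5,-0.001,0.0005,0.0225,0,0,0],[0.5,-0.001,0.0005,0.0225,0,0,0]]'
```

```text
time_s: 21.78
position: [0.655, 0.0244, 0.0161]
tcp_rot: [[1.0, -0.0, 0.0], [-0.0, -1.0, -0.0], [0.0, 0.0, -1.0]]
force: [-0.0, -3.2, 0.1]
opening: 0.635
grasp_force: 30.0
```

```bash
python3 -m jog '[[0.5,0,0,-0.02,0,0,0],[0.5,0,0,-0.05,0,0,0],[0.5,0,0.005,-0.09,0,0,0],[0.5,-0.008,0.02,-0.12,0,0,0],[0.5,-0.02,0.055,-0.13,0,0,0],[0.5,-0.037,0.10,-0.13,0,0,0],[0.5,-0.054,0.145,-0.13,0,0,0],[0.5,-0.07,0.19,-0.13,0,0,0],[0.5,-0.087,0.235,-0.13,0,0,0],[0.5,-0.104,0.28,-0.13,0,0,0],[0.5,-0.12,0.322,-0.13,0,0,0],[0.5,-0.132,0.355,-0.13,0,0,0],[0.5,-0.138,0.372,-0.13,0,0,0],[0.5,-0.139,0.3745,-0.13,0,0,0],[0.5,-0.139,0.3745,-0.13,0,0,0],[0.5,-0.139,0.3745,-0.13,0,0,0]]'
python3 - <<'E'
from h import *
im,d=viewer.capture("wrist");P=cloud("wrist",d);cv2.imwrite("pics/w5.png",im)
print(circ(P,(.516,-.35),.035,.138,.175),bot.read_state())
E
```

```text
time_s: 23.78
position: [0.5162, -0.348, 0.146]
tcp_rot: [[1.0, 0.002, -0.0], [0.002, -1.0, 0.001], [-0.0, -0.001, -1.0]]
force: [-0.0, 0.4, -4.1]
opening: 0.638
grasp_force: 30.0
(9807, 0.521, -0.3498, 'D', 0.0676, 'box', [0.5177, -0.3497, 0.1561], [0.053, 0.0637, 0.0333], 'zmed', 0.1597) {'time_s': 23.825, 'joint_positions': array([-4.42737370e+01,  3.60943042e+01,  8.68709386e+01,  2.60990251e-02,
        5.70785123e+01,  4.56235121e+01]), 'qvel': array([-0.29248615,  0.07407362, -0.26439118, -0.19540218, -0.16504808,
       -0.1038115 ]), 'tau': array([-1.68395536e-01, -4.83323586e+01, -1.60348284e+01,  5.94469858e-02,
       -1.98551465e-02,  1.34631919e-03]), 'position': array([ 0.51628645, -0.34817862,  0.14600482]), 'tcp_rot': array([[ 9.99998767e-01,  1.54551514e-03, -2.79839911e-04],
       [ 1.54574048e-03, -9.99998480e-01,  8.06854786e-04],
       [-2.78592479e-04, -8.07286351e-04, -9.99999635e-01]]), 'force': array([-0.05818382,  0.16429545, -4.58545995]), 'moment': array([0.01768124, 0.0003983 , 0.03368589]), 'grasp_force': 30.000173031294253, 'opening': 0.6364142226910936}
```

```bash
python3 -m jog '[[0.5,0,0.001,0.010,0,0,0],[0.5,0,0.0015,0.018,0,0,0],[0.5,0,0.0015,0.024,0,0,0],[0.5,0,0.0015,0.024,0,0,0],[0.5,0,0.0015,0.024,0,0,0],[0.5,0,0.0015,0.024,0,0,0]]'
python3 - <<'E'
from h import *
for k in range(3):
    im,d=viewer.capture("wrist");s=bot.read_state();print(s["position"],s["force"])
P=cloud("wrist",d);q=P.reshape(-1,3);q=q[~np.isnan(q[:,0])]
for z0,z1 in [(.108,.13),(.13,.14)]:
    m=q[(abs(q[:,1]+.35)<.04)&(abs(q[:,0]-.516)<.04)&(q[:,2]>z0)&(q[:,2]<z1)];print(len(m),np.percentile(m,[0,1,50,99,100],axis=0).round(4).tolist())
m=q[(abs(q[:,1]+.35)<.015)&(abs(q[:,0]-.516)<.05)&(q[:,2]>.11)&(q[:,2]<.14)]
# front edge circle
n=q[(abs(q[:,1]+.35)<.02)&(q[:,0]>.53)&(q[:,0]<.56)&(q[:,2]>.112)&(q[:,2]<.128)]
A=np.c_[2*n[:,:2],np.ones(len(n))];c=np.linalg.lstsq(A,(n[:,:2]**2).sum(1),rcond=None)[0] if len(n)>9 else None;print(len(n),c, np.sqrt(c[2]+c[0]**2+c[1]**2) if c is not None else 0)
E
```

```text
time_s: 24.58
position: [0.516, -0.3514, 0.1224]
tcp_rot: [[1.0, -0.0, 0.001], [-0.0, -1.0, -0.001], [0.001, 0.001, -1.0]]
force: [1.0, -0.9, -5.2]
opening: 0.634
grasp_force: 30.0
[ 0.51599656 -0.35139986  0.12240871] [ 0.23345551  0.09701762 -4.14636931]
[ 0.51596921 -0.35137519  0.12236324] [-0.16341905  0.92797716 -4.72873336]
[ 0.51594406 -0.35132773  0.12235851] [ 0.60983324 -0.64555012 -4.70258879]
1808 [[0.5215, -0.3877, 0.1102], [0.5231, -0.3869, 0.1114], [0.5351, -0.3508, 0.1211], [0.544, -0.3146, 0.1299], [0.5446, -0.3141, 0.13]]
8289 [[0.4878, -0.3882, 0.13], [0.4908, -0.3844, 0.1304], [0.5266, -0.3508, 0.1362], [0.5435, -0.3171, 0.1387], [0.5446, -0.3119, 0.14]]
801 [ 0.51619567 -0.35049335 -0.38854553] 0.027532347410667433
```

```bash
python3 -m jog '[[0.5,0,-0.0005,0.002,0,0,0],[0.5,0,-0.0005,0.0035,0,0,0],[0.5,0,-0.0005,0.0035,0,0,0],[0.5,0,-0.0005,0.0035,0,0,0]]'; python3 -m jog '[[0.5,0,0,0.001,0,0,0],[0.5,0,0,0.001,0,0,0]]'
```

```text
time_s: 25.22
position: [0.5158, -0.3507, 0.1185]
tcp_rot: [[1.0, -0.0, -0.0], [-0.0, -1.0, 0.0], [-0.0, -0.0, -1.0]]
force: [-0.1, 0.1, -4.6]
opening: 0.635
grasp_force: 30.0
time_s: 25.48
position: [0.5158, -0.3507, 0.1175]
tcp_rot: [[1.0, -0.0, -0.0], [-0.0, -1.0, 0.0], [-0.0, -0.0, -1.0]]
force: [-0.3, 0.7, -4.8]
opening: 0.638
grasp_force: 30.0
```

```bash
python3 -m jog '[[0.5,0,0,0.0005,0,0,0],[0.5,0,0,0.0005,0,0,0],[0.5,0,0,0.0005,0,0,0]]'
```

```text
time_s: 25.85
position: [0.5159, -0.3507, 0.1171]
tcp_rot: [[1.0, -0.0, 0.0], [-0.0, -1.0, -0.0], [0.0, 0.0, -1.0]]
force: [0.6, -0.9, -4.3]
opening: 0.634
grasp_force: 30.0
```

```bash
python3 -m jog '[[0.5,0,0,0.0007,0,0,0],[0.5,0,0,0.0007,0,0,0],[0.5,0,0,0.0007,0,0,0]]';  python3 -m jog '[[0.5,0,0,0.0007,0,0,0],[0.5,0,0,0.0007,0,0,0],[0.5,0,0,0.0007,0,0,0]]'
```

```text
time_s: 26.22
position: [0.5159, -0.3507, 0.1167]
tcp_rot: [[1.0, -0.0, 0.0], [-0.0, -1.0, -0.0], [0.0, 0.0, -1.0]]
force: [-0.8, 0.1, -0.7]
opening: 0.636
grasp_force: 30.0
time_s: 26.6
position: [0.516, -0.3508, 0.1165]
tcp_rot: [[1.0, -0.0, 0.0], [-0.0, -1.0, -0.0], [0.0, 0.0, -1.0]]
force: [-2.0, 1.4, 5.9]
opening: 0.64
grasp_force: 30.0
```

```bash
python3 -m jog '[[0.5,0,0,-0.0005,0,0,0],[0.5,0,0,-0.0005,0,0,0],[0.66,0,0,-0.0005,0,0,0],[0.68,0,0,-0.0005,0,0,0],[0.72,0,0,-0.0005,0,0,0],[0.8,0,0,-0.0005,0,0,0],[0.9,0,0,-0.0005,0,0,0],[0.9,0,0,-0.0005,0,0,0],[0.9,0,0,-0.01,0,0,0],[0.9,0,0,-0.03,0,0,0],[0.9,0,0,-0.06,0,0,0],[0.9,-0.03,0,-0.10,0,0,0],[0.9,-0.06,0,-0.11,0,0,0],[0.9,-0.06,0,-0.11,0,0,0],[0.9,-0.06,0,-0.11,0,0,0]]'
cat >> h.py <<'E'
def tilt(P,c,z0,z1,r=.024):
    q=P.reshape(-1,3);q=q[~np.isnan(q[:,0])];q=q[(np.hypot(q[:,0]-c[0],q[:,1]-c[1])<r)&(q[:,2]>z0)&(q[:,2]<z1)]
    A=np.c_[q[:,:2]-np.array(c),np.ones(len(q))];g=np.linalg.lstsq(A,q[:,2],rcond=None)[0];return len(q),"slope deg",np.degrees(g[:2]).round(2),"z",g[2].round(4)
E
python3 - <<'E'
from h import *
im,d=viewer.capture("wrist");P=cloud("wrist",d);cv2.imwrite("pics/w6.png",im)
print(circ(P,(.516,-.35),.035,.122,.14),tilt(P,(.516,-.35),.12,.14),circ(P,(.515,-.351),.036,.071,.083),bot.read_state()["position"])
im,d=viewer.capture("side");P=cloud("side",d);print(tilt(P,(.516,-.35),.12,.14))
E
```

```text
time_s: 28.48
position: [0.4564, -0.3509, 0.2259]
tcp_rot: [[1.0, -0.0, 0.001], [-0.0, -1.0, -0.001], [0.001, 0.001, -1.0]]
force: [-0.3, 0.2, -0.4]
opening: 0.9
grasp_force: 0.0
(5055, 0.5148, -0.3476, 'D', 0.0566, 'box', [0.5153, -0.3475, 0.1296], [0.052, 0.052, 0.0073], 'zmed', 0.1301) (3815, 'slope deg', array([ 2.88, -5.28]), 'z', np.float64(0.1305)) (441, 0.521, -0.3527, 'D', 0.0648, 'box', [0.5284, -0.3547, 0.0768], [0.0398, 0.0554, 0.0069], 'zmed', 0.0768) [ 0.4564801  -0.35073791  0.2254997 ]
(97, 'slope deg', array([ 4.91, -4.96]), 'z', np.float64(0.1319))
```

View pics/w6.png

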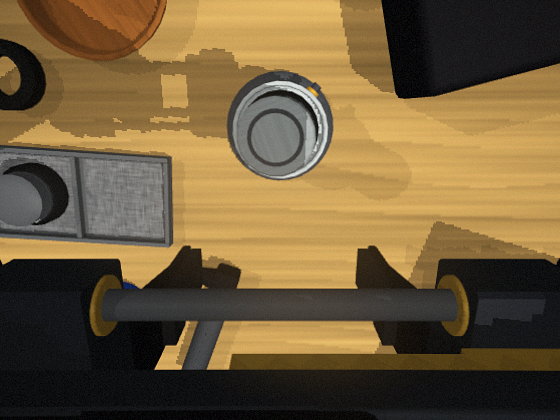

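```bash
python3 -m jog '[[0.9,0.02,-0.001,0.01,0,0,-9],[0.9,0.05,-0.002,0.03,0,0,-18],[0.9,0.0593,-0.002,0.06,0,0,-27],[0.9,0.0593,-0.002,0.075,0,0,-29],[0.9,0.0593,-0.002,0.085,0,0,-29],[0.9,0.0593,-0.002,0.085,0,0,-29],[0.9,0.0593,-0.002,0.085,0,0,-29]]'
```

```text
time_s: 29.45
position: [0.5153, -0.3493, 0.1416]
tcp_rot: [[0.875, 0.484, 0.001], [0.484, -0.875, -0.001], [0.0, 0.002, -1.0]]
force: [-0.4, 0.1, -0.3]
opening: 0.9
grasp_force: 0.0
```

Close and then lift, and look.

```bash
python3 -m jog '[[0.9,0,0,0.01,0,0,0],[0.9,0,0,0.02,0,0,0],[0.9,0,0,0.0235,0,0,0],[0.9,0,0,0.0235,0,0,0],[0.7,0,0,0.0235,0,0,0],[0.66,0,0,0.0235,0,0,0],[0.6,0,0,0.0235,0,0,0],[0.5,0,0,0.0235,0,0,0],[0.5,0,0,0.0235,0,0,0],[0.5,0,0,0.0235,0,0,0],[0.5,0,0,0.0235,0,0,0]]'
```

```text
time_s: 30.82
position: [0.5153, -0.3489, 0.1174]
tcp_rot: [[0.875, 0.485, 0.0], [0.485, -0.875, -0.0], [0.0, 0.001, -1.0]]
force: [-0.4, -0.7, 1.5]
opening: 0.641
grasp_force: 30.0
```

```bash
python3 -m jog '[[0.5,0,0,-0.005,0,0,0],[0.5,0,0,-0.02,0,0,0],[0.5,-0.01,0,-0.05,0,0,0],[0.5,-0.04,0,-0.09,0,0,0],[0.5,-0.06,0,-0.11,0,0,0],[0.5,-0.06,0,-0.11,0,0,0],[0.5,-0.06,0,-0.11,0,0,0]]'
python3 - <<'E'
from h import *
im,d=viewer.capture("wrist");P=cloud("wrist",d);cv2.imwrite("pics/w7.png",im)
print(circ(P,(.517,-.351),.06,.056,.069),circ(P,(.515,-.351),.04,.09,.12),circ(P,(.517,-.351),.036,.071,.083),sphere(P,(.517,-.351),.025,.09,.12,.055))
s=bot.read_state();print(s["position"],s["opening"],s["force"])
E
```

```text
time_s: 31.7
position: [0.4622, -0.3769, 0.2262]
tcp_rot: [[0.875, 0.484, -0.001], [0.484, -0.875, 0.002], [0.0, -0.002, -1.0]]
force: [-0.6, -0.5, -4.9]
opening: 0.643
grasp_force: 30.0
(2455, 0.515, -0.3506, 'D', 0.0845, 'box', [0.5149, -0.3503, 0.062], [0.0804, 0.0804, 0.0079], 'zmed', 0.0632) (3657, 0.5159, -0.35, 'D', 0.0549, 'box', [0.5162, -0.35, 0.1007], [0.0493, 0.0492, 0.0087], 'zmed', 0.1011) (1124, 0.5159, -0.3501, 'D', 0.066, 'box', [0.516, -0.35, 0.0773], [0.0637, 0.0638, 0.0071], 'zmed', 0.0773) (3271, array([ 0.516 , -0.3499]), 'crown', np.float64(0.1043))
[ 0.46233708 -0.3766881   0.22578597] 0.6438995693987679 [ 0.73133294 -0.29948736 -5.21785263]
```

View pics/w7.png

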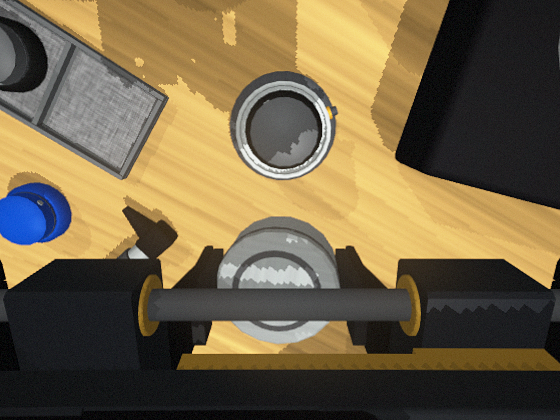

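```bash
python3 -m jog '[[0.5,0.02,0,0.01,0,0,0],[0.5,0.045,0.002,0.035,0,0,0],[0.5,0.0585,0.0026,0.07,0,0,0],[0.5,0.0597,0.0026,0.09,0,0,0],[0.5,0.0597,0.0026,0.10,0,0,0],[0.5,0.0597,0.0026,0.102,0,0,0],[0.5,0.0597,0.0026,0.102,0,0,0],[0.5,0.0597,0.0026,0.102,0,0,0]]'
cat >> h.py <<'E'
def held(zb,c=(.516,-.35)):
    """held weight: fixed-radius fit of its front side and top edge; zb = approx underside z"""
    from scipy.optimize import least_squares
    im,d=viewer.capture("wrist");P=cloud("wrist",d);q=P.reshape(-1,3);q=q[~np.isnan(q[:,0])]
    s=bot.read_state();R=np.array(s["tcp_rot"]);p=np.array(s["position"])
    l=(q-p)@R  # tool coords
    n=q[(l[:,0]>.012)&(l[:,0]<.036)&(abs(l[:,1])<.022)&(q[:,2]>zb+.004)&(q[:,2]<zb+.022)]
    f=least_squares(lambda a:np.hypot(n[:,0]-a[0],n[:,1]-a[1])-.028,c,loss="soft_l1",f_scale=.0005)
    print("held",len(n),f.x.round(4),"res",np.abs(f.fun).mean().round(5),"tcp",p.round(4),"F",s["force"].round(1),"to target tool xy",((R.T@np.r_[np.array(c)-f.x,0])[:2]).round(4))
E
python3 - <<'E'
from h import *
for k in range(3): held(.111)
E
```

```text
time_s: 32.75
position: [0.5166, -0.3517, 0.1262]
tcp_rot: [[0.875, 0.484, 0.002], [0.484, -0.875, -0.001], [0.001, 0.002, -1.0]]
force: [-0.2, 0.4, -3.9]
opening: 0.644
grasp_force: 30.0
held 979 [ 0.5161 -0.3516] res 0.00027 tcp [ 0.5165 -0.3517  0.1262] F [ 0.4 -0.1 -4.7] to target tool xy [ 0.0007 -0.0015]
held 975 [ 0.516  -0.3516] res 0.00026 tcp [ 0.5164 -0.3516  0.1261] F [ 1.  -0.5 -3.2] to target tool xy [ 0.0007 -0.0014]
held 990 [ 0.5159 -0.3515] res 0.00026 tcp [ 0.5163 -0.3515  0.1259] F [-0.4  0.5 -3.7] to target tool xy [ 0.0008 -0.0013]
```

```bash
python3 -m jog '[[0.5,0.0006,-0.001,0.004,0,0,0],[0.5,0.0006,-0.001,0.0065,0,0,0],[0.5,0.0006,-0.001,0.0075,0,0,0],[0.5,0.0006,-0.001,0.0075,0,0,0],[0.5,0.0006,-0.001,0.0075,0,0,0],[0.5,0.0006,-0.001,0.0075,0,0,0]]'
python3 - <<'E'
from h import *
for k in range(3): held(.106)
E
```

```text
time_s: 33.65
position: [0.5161, -0.3499, 0.1177]
tcp_rot: [[0.875, 0.485, -0.0], [0.485, -0.875, 0.0], [-0.0, -0.0, -1.0]]
force: [-0.5, 1.5, -3.4]
opening: 0.644
grasp_force: 30.0
held 1184 [ 0.5156 -0.3496] res 0.00031 tcp [ 0.5161 -0.3499  0.1177] F [-0.7  0.3 -2.4] to target tool xy [0.0001 0.0006]
held 1177 [ 0.5156 -0.3496] res 0.00033 tcp [ 0.5161 -0.3499  0.1177] F [-1.2 -0.6 -3.8] to target tool xy [0.0001 0.0005]
held 1198 [ 0.5156 -0.3496] res 0.00031 tcp [ 0.5161 -0.3499  0.1176] F [-0.3  1.1 -2.7] to target tool xy [0.0001 0.0005]
```

```bash
python3 -m jog '[[0.5,0,0.0004,0,0,0,0],[0.5,0,0.0004,0.0002,0,0,0],[0.5,0,0.0004,0.0004,0,0,0],[0.5,0,0.0004,0.0004,0,0,0],[0.5,0,0.0004,0.0004,0,0,0]]'
python3 - <<'E'
from h import *
for k in range(2): held(.106)
E
```

```text
time_s: 34.42
position: [0.5164, -0.3502, 0.1176]
tcp_rot: [[0.875, 0.485, 0.0], [0.485, -0.875, 0.0], [0.0, 0.0, -1.0]]
force: [-2.0, 2.9, 1.9]
opening: 0.64
grasp_force: 30.0
held 1184 [ 0.5159 -0.3499] res 0.00034 tcp [ 0.5164 -0.3502  0.1176] F [-1.3  1.7  1. ] to target tool xy [0.0001 0.0001]
held 1205 [ 0.5159 -0.35  ] res 0.00034 tcp [ 0.5164 -0.3502  0.1175] F [-1.   1.9  0.8] to target tool xy [0.0001 0.0001]
```

```bash
python3 -m jog '[[0.5,0,0,-0.0002,0,0,0],[0.645,0,0,-0.0002,0,0,0],[0.65,0,0,-0.0002,0,0,0],[0.66,0,0,-0.0002,0,0,0],[0.68,0,0,-0.0002,0,0,0],[0.72,0,0,-0.0002,0,0,0],[0.8,0,0,-0.0002,0,0,0],[0.9,0,0,-0.0002,0,0,0]]'
python3 - <<'E'
from h import *
for k in range(4):
    im,d=viewer.capture("wrist");P=cloud("wrist",d)
    print(tilt(P,(.516,-.35),.12,.14,.02),bot.read_state()["position"])
E
```

```text
time_s: 35.52
position: [0.5165, -0.3506, 0.1174]
tcp_rot: [[0.875, 0.485, 0.0], [0.485, -0.875, -0.0], [0.0, 0.0, -1.0]]
force: [-0.3, 0.3, -0.5]
opening: 0.835
grasp_force: 0.0
(3051, 'slope deg', array([-3.31,  4.93]), 'z', np.float64(0.1311)) [ 0.51647012 -0.35050015  0.1174599 ]
(3070, 'slope deg', array([-3.76,  4.17]), 'z', np.float64(0.1311)) [ 0.51642413 -0.35042186  0.11745305]
(3118, 'slope deg', array([-4.61,  3.86]), 'z', np.float64(0.1312)) [ 0.51643415 -0.35038016  0.11745778]
(3153, 'slope deg', array([-5.1 ,  3.21]), 'z', np.float64(0.1311)) [ 0.51639994 -0.35034866  0.11745793]
```

```bash
python3 -m jog '[[0.95,0,0,-0.01,0,0,0],[0.95,0,0,-0.04,0,0,0],[0.95,-0.02,0,-0.07,0,0,0],[0.95,-0.05,0,-0.10,0,0,0],[0.95,-0.06,0,-0.11,0,0,0],[0.95,-0.06,0,-0.11,0,0,0]]'
python3 - <<'E'
from h import *
for k in range(10):
    im,d=viewer.capture("wrist");P=cloud("wrist",d)
    print(tilt(P,(.516,-.35),.12,.14,.02),circ(P,(.516,-.35),.035,.126,.137)[1:3])
E
```

```text
time_s: 36.48
position: [0.4639, -0.3798, 0.2282]
tcp_rot: [[0.875, 0.484, 0.001], [0.484, -0.875, -0.001], [0.001, 0.002, -1.0]]
force: [0.3, -0.0, -0.3]
opening: 0.951
grasp_force: 0.0
(2610, 'slope deg', array([-3.99,  4.48]), 'z', np.float64(0.1299)) (0.5179, -0.3515)
(2642, 'slope deg', array([-4.05,  4.39]), 'z', np.float64(0.1304)) (0.5179, -0.3519)
(2638, 'slope deg', array([-4.19,  4.09]), 'z', np.float64(0.1307)) (0.5183, -0.3523)
(2665, 'slope deg', array([-4.18,  4.02]), 'z', np.float64(0.131)) (0.5183, -0.3522)
(2666, 'slope deg', array([-4.49,  3.67]), 'z', np.float64(0.1311)) (0.5183, -0.3524)
(2657, 'slope deg', array([-4.52,  3.68]), 'z', np.float64(0.1312)) (0.5184, -0.3525)
(2667, 'slope deg', array([-4.44,  3.63]), 'z', np.float64(0.1312)) (0.5183, -0.3527)
(2668, 'slope deg', array([-4.32,  3.85]), 'z', np.float64(0.1313)) (0.5184, -0.3527)
(2655, 'slope deg', array([-4.23,  4.01]), 'z', np.float64(0.1313)) (0.5183, -0.3528)
(2664, 'slope deg', array([-4.15,  4.03]), 'z', np.float64(0.1312)) (0.5182, -0.3527)
```

```bash
python3 -m jog '[[0.95,0,0,0,0,0,0],[0.95,0,0,0,0,0,0],[0.95,0,0,0,0,0,0],[0.95,0,0,0,0,0,0],[0.95,0,0,0,0,0,0],[0.95,0,0,0,0,0,0],[0.95,0,0,0,0,0,0],[0.95,0,0,0,0,0,0],[0.95,0,0,0,0,0,0],[0.95,0,0,0,0,0,0],[0.95,0,0,0,0,0,0],[0.95,0,0,0,0,0,0]]' >/dev/null
python3 - <<'E'
from h import *
for k in range(3):
    im,d=viewer.capture("wrist");P=cloud("wrist",d)
    print(tilt(P,(.516,-.35),.12,.14,.02),circ(P,(.516,-.35),.035,.126,.137)[1:3])
print(circ(P,(.517,-.351),.06,.056,.069))
E
```

```text
(2634, 'slope deg', array([-4.26,  3.97]), 'z', np.float64(0.1311)) (0.5182, -0.3525)
(2640, 'slope deg', array([-4.3 ,  3.85]), 'z', np.float64(0.1311)) (0.5182, -0.3525)
(2636, 'slope deg', array([-4.46,  3.83]), 'z', np.float64(0.1311)) (0.5183, -0.3526)
(1877, 0.5148, -0.3507, 'D', 0.084, 'box', [0.515, -0.3506, 0.0624], [0.0809, 0.0809, 0.0077], 'zmed', 0.0641)
```

```bash
python3 -m jog '[[0.9,0.03,0,0.02,0,0,-9],[0.9,0.055,0.001,0.05,0,0,-18],[0.9,0.0603,0.001,0.08,0,0,-18],[0.9,0.0603,0.001,0.09,0,0,-18],[0.9,0.0603,0.001,0.10,0,0,-18],[0.9,0.0603,0.001,0.109,0,0,-18],[0.9,0.0603,0.001,0.109,0,0,-18],[0.72,0.0603,0.001,0.109,0,0,-18],[0.6,0.0603,0.001,0.109,0,0,-18],[0.5,0.0603,0.001,0.109,0,0,-18],[0.5,0.0603,0.001,0.109,0,0,-18],[0.5,0.0603,0.001,0.109,0,0,-18],[0.5,0.0603,0.001,0.109,0,0,-18],[0.5,0.0603,0.001,0.109,0,0,-18],[0.5,0.0603,0.001,0.107,0,0,-18],[0.5,0.0603,0.001,0.106,0,0,-18],[0.5,0.0603,0.001,0.105,0,0,-18],[0.5,0.0603,0.001,0.105,0,0,-18]]'
python3 - <<'E'
from h import *
for k in range(2): held(.108)
im,d=viewer.capture("wrist");P=cloud("wrist",d);print(tilt(P,(.516,-.35),.125,.145,.02))
E
```

```text
time_s: 40.88
position: [0.5165, -0.3504, 0.1218]
tcp_rot: [[0.682, 0.731, -0.002], [0.731, -0.682, 0.002], [0.0, -0.002, -1.0]]
force: [0.5, 0.2, -4.2]
opening: 0.644
grasp_force: 30.0
held 1080 [ 0.5165 -0.351 ] res 0.00027 tcp [ 0.5167 -0.3505  0.1219] F [-0.1 -0.1 -4.4] to target tool xy [ 0.0005 -0.0011]
held 1067 [ 0.5166 -0.3512] res 0.00027 tcp [ 0.5168 -0.3507  0.1221] F [ 0.2 -1.4 -4.4] to target tool xy [ 0.0005 -0.0012]
(3034, 'slope deg', array([-4.21,  3.45]), 'z', np.float64(0.1339))
```

```bash
python3 - <<'E'
from h import *
im,d=viewer.capture("wrist");P=cloud("wrist",d);cv2.imwrite("pics/w8.png",im)
u=px("wrist",[.516,-.35,.134])[0];print("weight px",u)
x,y,z=P[...,0],P[...,1],P[...,2]
H,W=z.shape
for r in range(20,240,40):
    for c in range(40,540,100):
        b=P[r-12:r+12,c-12:c+12].reshape(-1,3);b=b[~np.isnan(b[:,0])]
        if len(b)<300 or np.ptp(b[:,2])>.02: continue
        g=np.linalg.lstsq(np.c_[b[:,:2]-b[:,:2].mean(0),np.ones(len(b))],b[:,2],rcond=None)[0];print(r,c,np.degrees(g[:2]).round(1),g[2].round(4))
b=P.reshape(-1,3);b=b[(np.hypot(b[:,0]-.5165,b[:,1]+.351)<.02)&(b[:,2]>.125)&(b[:,2]<.145)];print(np.percentile(b[:,2],[1,10,50,90,99]).round(4))
E
```

```text
weight px [275.47695997 289.80604891]
20 40 [-22.7 -37.3] 0.0075
20 140 [-0.3 -0.5] -0.0
20 240 [-0.8 -0.8] 0.0001
20 340 [-0.7 -0.4] 0.0001
60 40 [ 0.4 -0.8] 0.0056
60 140 [-0.1 -0.8] 0.0002
60 240 [-0.   0.4] 0.0001
60 340 [-0.3  0.3] 0.0001
100 40 [ 0.5 -0.7] 0.0057
100 140 [ 0.3 -0. ] 0.0001
100 240 [-0.9 -0.3] -0.0
100 340 [-0.6  0.5] 0.0
140 40 [ 0.5 -0.6] 0.0057
140 140 [11.1 32.6] 0.0023
140 240 [ 0.  -9.4] 0.0005
140 340 [-0.6  0.8] 0.0
140 440 [ 0.1 -0.3] -0.0
180 40 [-7.7 -1.7] 0.0063
180 140 [ 0.5 -0.1] 0.0001
180 340 [-44.5  18.1] 0.0049
180 440 [-0.5  0.4] -0.0
220 40 [15.5 -2.3] 0.0009
220 140 [ 0.5 -0.3] 0.0001
[0.1314 0.1324 0.1339 0.1352 0.1361]
```

View pics/w8.png

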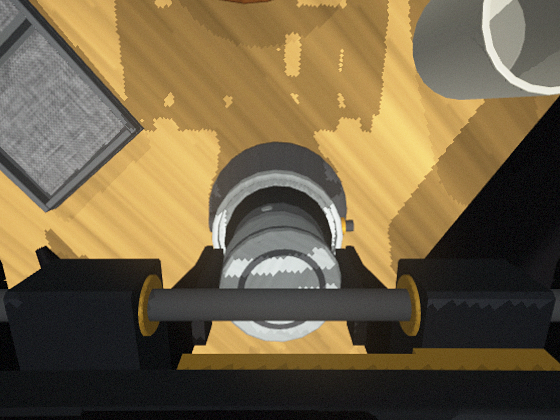

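```bash
python3 -m jog '[[0.5,0,0,-0.03,0,0,0],[0.5,0.02,-0.009,-0.06,0,0,4],[0.5,0.06,-0.026,-0.06,0,0,10],[0.5,0.105,-0.045,-0.06,0,0,18],[0.5,0.15,-0.064,-0.06,0,0,26],[0.5,0.195,-0.084,-0.06,0,0,33],[0.5,0.24,-0.103,-0.06,0,0,40],[0.5,0.285,-0.122,-0.06,0,0,47],[0.5,0.325,-0.14,-0.04,0,0,47],[0.5,0.35,-0.15,-0.01,0,0,47],[0.5,0.361,-0.155,0.03,0,0,47],[0.5,0.361,-0.155,0.06,0,0,47],[0.5,0.361,-0.155,0.085,0,0,47],[0.5,0.361,-0.155,0.085,0,0,47],[0.5,0.361,-0.155,0.085,0,0,47]]'
```

```text
time_s: 42.95
position: [0.6508, 0.0185, 0.0383]
tcp_rot: [[1.0, -0.0, 0.002], [-0.0, -1.0, -0.0], [0.002, 0.0, -1.0]]
force: [1.0, -1.1, -4.9]
opening: 0.644
grasp_force: 30.0
```

```bash
python3 -m jog '[[0.5,0,0,0.01,0,0,0],[0.5,0,0,0.018,0,0,0],[0.5,0,0,0.0205,0,0,0],[0.5,0,0,0.0205,0,0,0],[0.66,0,0,0.0205,0,0,0],[0.7,0,0,0.0205,0,0,0],[0.8,0,0,0.0205,0,0,0],[0.9,0,0,0.0205,0,0,0],[0.9,0,0,0.0205,0,0,0]]'
python3 - <<'E'
from h import *
im,d=viewer.capture("wrist");P=cloud("wrist",d);print(tilt(P,(.651,.0185),.024,.04,.02));held(.004,(.651,.0185))
E
```

```text
time_s: 44.08
position: [0.65, 0.0186, 0.0168]
tcp_rot: [[1.0, -0.0, -0.0], [-0.0, -1.0, -0.0], [-0.0, 0.0, -1.0]]
force: [-0.1, -0.1, -0.4]
opening: 0.878
grasp_force: 0.0
(3148, 'slope deg', array([-0.35,  0.26]), 'z', np.float64(0.0302))
held 1073 [0.65   0.0202] res 0.0002 tcp [0.65   0.0186 0.0169] F [ 1.1  0.3 -0.4] to target tool xy [0.001  0.0017]
```

```bash
python3 -m jog '[[0.9,0,-0.0016,0,0,0,0],[0.8,0,-0.0016,0,0,0,0],[0.7,0,-0.0016,0,0,0,0],[0.5,0,-0.0016,0,0,0,0],[0.5,0,-0.0016,0,0,0,0],[0.5,0,-0.0016,0,0,0,0],[0.5,0,-0.0016,0,0,0,0]]'
python3 - <<'E'
from h import *
im,d=viewer.capture("wrist");P=cloud("wrist",d);print(tilt(P,(.65,.02),.024,.04,.02));held(.004,(.65,.02))
E
python3 -m jog '[[0.5,0,0,-0.005,0,0,0],[0.5,0,0,-0.01,0,0,0],[0.5,0,0,-0.03,0,0,0],[0.5,0,0,-0.03,0,0,0],[0.5,0,0,-0.03,0,0,0]]'
python3 - <<'E'
from h import *
im,d=viewer.capture("wrist");P=cloud("wrist",d);print(tilt(P,(.65,.02),.05,.07,.02));held(.034,(.65,.02))
E
```

```text
time_s: 45.05
position: [0.65, 0.0201, 0.0169]
tcp_rot: [[1.0, -0.0, 0.0], [-0.0, -1.0, -0.0], [0.0, 0.0, -1.0]]
force: [0.1, -1.9, 0.2]
opening: 0.635
grasp_force: 30.0
(3039, 'slope deg', array([-0.3 ,  0.07]), 'z', np.float64(0.0302))
held 1072 [0.6501 0.0208] res 0.00019 tcp [0.65  0.02  0.017] F [ 0.3 -1.6  0.1] to target tool xy [-0.0001  0.0008]
time_s: 45.78
position: [0.6501, 0.0203, 0.0475]
tcp_rot: [[1.0, -0.0, 0.001], [-0.0, -1.0, -0.0], [0.001, 0.0, -1.0]]
force: [-0.1, -0.4, -4.6]
opening: 0.636
grasp_force: 30.0
(3065, 'slope deg', array([-0.24,  0.15]), 'z', np.float64(0.0603))
held 1075 [0.6496 0.0211] res 0.0002 tcp [0.6496 0.0203 0.0467] F [ 0.5  0.7 -3.8] to target tool xy [0.0004 0.0011]
```

```bash
python3 -m jog '[[0.5,0,0.002,-0.03,0,0,0],[0.5,-0.004,0.012,-0.07,0,0,0],[0.5,-0.013,0.035,-0.095,0,0,0],[0.5,-0.028,0.078,-0.10,0,0,0],[0.5,-0.044,0.123,-0.10,0,0,0],[0.5,-0.06,0.168,-0.10,0,0,0],[0.5,-0.077,0.213,-0.10,0,0,0],[0.5,-0.093,0.258,-0.10,0,0,0],[0.5,-0.109,0.302,-0.10,0,0,0],[0.5,-0.122,0.34,-0.10,0,0,0],[0.5,-0.131,0.363,-0.095,0,0,0],[0.5,-0.1335,0.371,-0.087,0,0,0],[0.5,-0.1335,0.371,-0.08,0,0,0],[0.5,-0.1335,0.371,-0.078,0,0,0],[0.5,-0.1335,0.371,-0.078,0,0,0],[0.5,-0.1335,0.371,-0.078,0,0,0],[0.5,-0.1335,0.371,-0.078,0,0,0]]'
python3 - <<'E'
from h import *
for k in range(2):held(.111)
im,d=viewer.capture("wrist");P=cloud("wrist",d);print(tilt(P,(.516,-.35),.125,.15,.02))
E
```

```text
time_s: 48.0
position: [0.5168, -0.3505, 0.1253]
tcp_rot: [[1.0, 0.001, 0.0], [0.001, -1.0, -0.0], [0.0, 0.0, -1.0]]
force: [0.2, -0.6, -4.6]
opening: 0.635
grasp_force: 30.0
held 1024 [ 0.5168 -0.3498] res 0.00018 tcp [ 0.5167 -0.3506  0.1253] F [-0.1 -0.5 -3.5] to target tool xy [-0.0008  0.0002]
held 1017 [ 0.5167 -0.3499] res 0.0002 tcp [ 0.5167 -0.3506  0.1252] F [-0.3  0.1 -4.5] to target tool xy [-0.0007  0.0001]
(2995, 'slope deg', array([-0.12,  0.  ]), 'z', np.float64(0.1384))
```

```bash
python3 -m jog '[[0.5,-0.0007,0,0.003,0,0,0],[0.5,-0.0007,0,0.005,0,0,0],[0.5,-0.0007,0,0.0065,0,0,0],[0.5,-0.0007,0,0.0065,0,0,0],[0.5,-0.0007,0,0.0065,0,0,0],[0.5,-0.0007,0,0.0065,0,0,0]]'
python3 - <<'E'
from h import *
for k in range(2):held(.105)
im,d=viewer.capture("wrist");P=cloud("wrist",d);print(tilt(P,(.516,-.35),.12,.15,.02))
E
```

```text
time_s: 48.9
position: [0.5158, -0.3507, 0.1185]
tcp_rot: [[1.0, -0.0, 0.0], [-0.0, -1.0, -0.0], [0.0, 0.0, -1.0]]
force: [0.2, -0.7, -4.9]
opening: 0.637
grasp_force: 30.0
held 1063 [ 0.5159 -0.35  ] res 0.0002 tcp [ 0.5158 -0.3507  0.1186] F [ 0.7 -0.  -4.7] to target tool xy [0.0001 0.    ]
held 1067 [ 0.5159 -0.35  ] res 0.0002 tcp [ 0.5158 -0.3507  0.1185] F [ 0.1 -0.1 -4.7] to target tool xy [0.0001 0.    ]
(3068, 'slope deg', array([-0.22, -0.05]), 'z', np.float64(0.1318))
```

```bash
python3 -m jog '[[0.5,0,0,0.0005,0,0,0],[0.5,0,0,0.0008,0,0,0],[0.5,0,0,0.0008,0,0,0]]';python3 -m jog '[[0.5,0,0,0.0003,0,0,0],[0.5,0,0,0.0003,0,0,0],[0.5,0,0,0.0003,0,0,0]]'
```

```text
time_s: 49.42
position: [0.5158, -0.3508, 0.1178]
tcp_rot: [[1.0, -0.0, 0.0], [-0.0, -1.0, -0.0], [0.0, 0.0, -1.0]]
force: [-0.5, -0.2, -3.8]
opening: 0.636
grasp_force: 30.0
time_s: 49.8
position: [0.5158, -0.3507, 0.1176]
tcp_rot: [[1.0, -0.0, 0.0], [-0.0, -1.0, -0.0], [0.0, 0.0, -1.0]]
force: [-0.7, 0.4, -2.1]
opening: 0.63
grasp_force: 30.0
```

```bash
python3 - <<'E'
from h import *
for k in range(3):held(.105)
im,d=viewer.capture("wrist");P=cloud("wrist",d);print(tilt(P,(.516,-.35),.12,.15,.02))
E
```

```text
held 1069 [ 0.5159 -0.35  ] res 0.0002 tcp [ 0.5158 -0.3508  0.1176] F [ 0.3  0.5 -0.5] to target tool xy [0.0001 0.    ]
held 1077 [ 0.5159 -0.35  ] res 0.0002 tcp [ 0.5158 -0.3508  0.1176] F [ 0.1  0.6 -0. ] to target tool xy [0.0001 0.    ]
held 1080 [ 0.5159 -0.35  ] res 0.0002 tcp [ 0.5159 -0.3508  0.1176] F [-0.5  0.6 -0.8] to target tool xy [ 0.0001 -0.    ]
(3067, 'slope deg', array([-0.25,  0.09]), 'z', np.float64(0.1309))
```

```bash
python3 -m jog '[[0.64,0,0,0,0,0,0],[0.645,0,0,0,0,0,0],[0.65,0,0,0,0,0,0],[0.655,0,0,0,0,0,0],[0.66,0,0,0,0,0,0]]'
python3 - <<'E'
from h import *
for k in range(3):
    im,d=viewer.capture("wrist");P=cloud("wrist",d);print(tilt(P,(.516,-.35),.12,.15,.02),bot.read_state()["opening"])
held(.105)
E
```

```text
time_s: 50.62
position: [0.5159, -0.351, 0.1175]
tcp_rot: [[1.0, -0.0, 0.0], [-0.0, -1.0, -0.001], [0.0, 0.001, -1.0]]
force: [0.0, 0.0, 0.6]
opening: 0.656
grasp_force: 0.0
(2992, 'slope deg', array([ 1.21, -0.81]), 'z', np.float64(0.1308)) 0.6602460751018857
(2986, 'slope deg', array([ 1.5 , -1.06]), 'z', np.float64(0.1308)) 0.6603511475153673
(2980, 'slope deg', array([ 1.59, -1.07]), 'z', np.float64(0.1309)) 0.6670523307090827
held 1231 [ 0.5154 -0.3496] res 0.00022 tcp [ 0.5158 -0.3508  0.1174] F [-0.  -0.3  1.9] to target tool xy [0.0006 0.0004]
```

```bash
python3 -m jog '[[0.7,0,0,0,0,0,0],[0.8,0,0,0,0,0,0],[0.9,0,0,0,0,0,0],[0.9,0,0,0,0,0,0]]'
python3 - <<'E'
from h import *
for k in range(8):
    im,d=viewer.capture("wrist");P=cloud("wrist",d);print(tilt(P,(.516,-.35),.12,.15,.02),bot.read_state()["opening"])
E
```

```text
time_s: 51.32
position: [0.5158, -0.3507, 0.1173]
tcp_rot: [[1.0, -0.0, -0.0], [-0.0, -1.0, -0.0], [-0.0, 0.0, -1.0]]
force: [0.7, 0.3, 0.4]
opening: 0.884
grasp_force: 0.0
(2995, 'slope deg', array([ 1.48, -5.83]), 'z', np.float64(0.131)) 0.8848255173435382
(2962, 'slope deg', array([ 2.1 , -5.46]), 'z', np.float64(0.131)) 0.8913426256019706
(2948, 'slope deg', array([ 2.25, -5.25]), 'z', np.float64(0.1311)) 0.8945028048426475
(2963, 'slope deg', array([ 2.18, -5.25]), 'z', np.float64(0.131)) 0.9016010359281348
(2980, 'slope deg', array([ 1.87, -5.48]), 'z', np.float64(0.131)) 0.90023033600349
(3008, 'slope deg', array([ 1.2 , -5.75]), 'z', np.float64(0.1311)) 0.8988431457958165
(3044, 'slope deg', array([ 0.66, -5.78]), 'z', np.float64(0.1311)) 0.8977292247451584
(3032, 'slope deg', array([ 0.57, -5.76]), 'z', np.float64(0.131)) 0.8979268872326305
```

```bash
python3 -m jog '[[0.95,0,0,-0.01,0,0,0],[0.95,0,0,-0.04,0,0,0],[0.95,0,0,-0.08,0,0,0],[0.5,0,-0.03,-0.11,0,0,0],[0,0,-0.08,-0.11,0,0,0],[0,-0.01,-0.14,-0.11,0,0,0],[0,-0.01,-0.20,-0.11,0,0,0],[0,-0.01,-0.26,-0.11,0,0,0],[0,-0.02,-0.32,-0.11,0,0,0],[0,-0.02,-0.38,-0.11,0,0,0],[0,-0.03,-0.44,-0.11,0,0,0],[0,-0.03,-0.50,-0.11,0,0,0],[0,-0.036,-0.56,-0.11,0,0,0],[0,-0.036,-0.61,-0.11,0,0,0],[0,-0.036,-0.64,-0.11,0,0,0],[0,-0.036,-0.64,-0.11,0,0,0],[0,-0.036,-0.64,-0.11,0,0,0],[0,-0.036,-0.64,-0.11,0,0,0]]'
python3 - <<'E'
from h import *
im,P=look("w9",["bar_pad"])
q=P.reshape(-1,3);q=q[~np.isnan(q[:,0])];m=q[(abs(q[:,0]-.56)<.08)&(abs(q[:,1]-.29)<.1)&(q[:,2]>.056)&(q[:,2]<.066)]
print(len(m),cv2.minAreaRect(m[:,:2].astype(np.float32)),np.percentile(m,[1,50,99],axis=0).round(4).tolist())
im,d=viewer.capture("side");P=cloud("side",d);print(tilt(P,(.516,-.35),.12,.15,.022),circ(P,(.516,-.35),.036,.12,.137))
im,d=viewer.capture("scene");P=cloud("scene",d);print(tilt(P,(.516,-.35),.12,.15,.022),circ(P,(.516,-.35),.036,.12,.137))
E
```

```text
time_s: 53.98
position: [0.4799, 0.2881, 0.2275]
tcp_rot: [[1.0, -0.002, -0.0], [-0.002, -1.0, -0.0], [-0.0, 0.0, -1.0]]
force: [-0.8, 0.2, 0.1]
opening: 0.003
grasp_force: 0.0
bar_pad [([0.5486, 0.2874, 0.0641], 0.69)]
18468 ((0.5781636834144592, 0.3104100227355957), (0.12566924095153809, 0.15883490443229675), 2.8518576622009277) [[0.5233, 0.239, 0.0563], [0.5875, 0.3118, 0.0617], [0.6389, 0.3868, 0.065]]
(78, 'slope deg', array([ 2.  , -5.37]), 'z', np.float64(0.1318)) (160, 0.5161, -0.3468, 'D', 0.0614, 'box', [0.5159, -0.3464, 0.1282], [0.0545, 0.0542, 0.0145], 'zmed', 0.1305)
(487, 'slope deg', array([ 1.34, -5.07]), 'z', np.float64(0.1311)) (950, 0.5171, -0.3491, 'D', 0.0578, 'box', [0.5177, -0.3497, 0.1273], [0.0523, 0.0528, 0.0133], 'zmed', 0.1305)
```

View pics/w9.png

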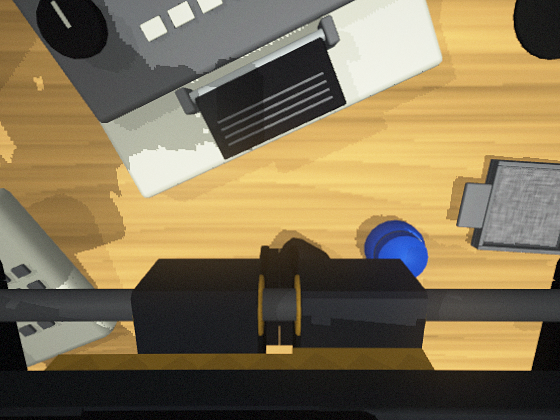

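```bash
python3 - <<'E'
from h import *
im,d=viewer.capture("wrist");P=cloud("wrist",d)
for u,v in [(228,152),(340,102),(200,100),(322,45),(272,118),(285,125)]:print((u,v),np.nanmedian(P[v-1:v+2,u-1:u+2].reshape(-1,3),axis=0).round(4))
print(px("wrist",[[.5486,.2874,.062]]))
m=((P[...,2]>.058)&(P[...,2]<.066)&(im.max(-1)<60)&(np.hypot(P[...,0]-.56,P[...,1]-.29)<.09)).astype(np.uint8)
m=cv2.morphologyEx(m,cv2.MORPH_CLOSE,np.ones((9,9)));n,l,s,c=cv2.connectedComponentsWithStats(m);k=1+np.argmax(s[1:,4])
print(cv2.minAreaRect(P[l==k][:,:2].astype(np.float32)),s[k])
E
```

```text
(228, 152) [0.5196 0.3352 0.0619]
(340, 102) [0.5626 0.236  0.0621]
(200, 100) [0.5643 0.3574 0.0625]
(322, 45) [0.6076 0.2533 0.0622]
(272, 118) [0.5493 0.2953 0.0618]
(285, 125) [0.5433 0.2838 0.0617]
[[280.95277568 118.785661  ]]
((0.5658485293388367, 0.29429519176483154), (0.061589315533638, 0.1215151771903038), 24.664844512939453) [ 196   30  150  129 9582]
```

```bash
python3 -m jog '[[0,0.03,0,0.02,0,0,0],[0,0.06,0,0.06,0,0,0],[0,0.072,0,0.11,0,0,0],[0,0.072,0,0.135,0,0,0],[0,0.072,0,0.1475,0,0,0],[0,0.072,0,0.1475,0,0,0],[0,0.072,0,0.152,0,0,0],[0,0.072,0,0.158,0,0,0],[0,0.072,0,0.162,0,0,0],[0,0.072,0,0.164,0,0,0],[0,0.072,0,0.164,0,0,0]]'
```

```text
time_s: 55.6
position: [0.5528, 0.2897, 0.0655]
tcp_rot: [[1.0, 0.0, 0.003], [0.0, -1.0, 0.001], [0.003, -0.001, -1.0]]
force: [-2.3, -0.8, 10.0]
opening: 0.004
grasp_force: 5.1
```

```bash
python3 -m jog '[[0,0,0,0.0015,0,0,0],[0,0,0,0.003,0,0,0],[0,0,0,0.003,0,0,0],[0,0,0,0.003,0,0,0]]'
```

```text
time_s: 56.1
position: [0.5529, 0.2897, 0.0644]
tcp_rot: [[1.0, 0.0, 0.004], [0.0, -1.0, 0.001], [0.004, -0.001, -1.0]]
force: [-4.7, -1.3, 18.6]
opening: 0.007
grasp_force: 9.7
```

```bash
R='' ; python3 -m jog '[[0,0,0,0,0,0,0],[0,0,0,0,0,0,0],[0,0,0,0,0,0,0],[0,0,0,0,0,0,0],[0,0,0,0,0,0,0],[0,0,0,0,0,0,0],[0,0,0,0,0,0,0],[0,0,0,0,0,0,0],[0,0,0,0,0,0,0],[0,0,0,0,0,0,0],[0,0,0,0,0,0,0],[0,0,0,0,0,0,0],[0,0,0,0,0,0,0],[0,0,0,0,0,0,0],[0,0,0,0,0,0,0],[0,0,0,0,0,0,0],[0,0,0,0,0,0,0],[0,0,0,0,0,0,0],[0,0,0,0,0,0,0],[0,0,0,0,0,0,0]]'
python3 - <<'E'
from h import *
im,d=viewer.capture("scene");P=cloud("scene",d);print(tilt(P,(.516,-.35),.12,.15,.022))
E
python3 -m jog '[[0,0,0,0,0,0,0],[0,0,0,0,0,0,0],[0,0,0,0,0,0,0],[0,0,0,0,0,0,0],[0,0,0,0,0,0,0],[0,0,0,0,0,0,0],[0,0,0,0,0,0,0],[0,0,0,0,0,0,0],[0,0,0,-0.01,0,0,0],[0,0,0,-0.04,0,0,0],[0,0,0,-0.08,0,0,0]]'
```

```text
time_s: 58.6
position: [0.5529, 0.2897, 0.0644]
tcp_rot: [[1.0, 0.0, 0.004], [0.0, -1.0, 0.001], [0.004, -0.001, -1.0]]
force: [-4.0, -2.1, 18.7]
opening: 0.003
grasp_force: 9.7
(478, 'slope deg', array([ 1.71, -4.99]), 'z', np.float64(0.1312))
time_s: 60.02
position: [0.5511, 0.2891, 0.1406]
tcp_rot: [[1.0, -0.0, -0.002], [-0.0, -1.0, -0.001], [-0.002, 0.001, -1.0]]
force: [0.4, 0.2, -0.1]
opening: 0.008
grasp_force: 0.0
```

```bash
python3 -m jog '[[0,-0.005,0.02,-0.04,0,0,0],[0.3,-0.01,0.07,-0.08,0,0,0],[0.9,-0.02,0.13,-0.085,0,0,0],[0.9,-0.03,0.19,-0.085,0,0,0],[0.9,-0.04,0.25,-0.085,0,0,0],[0.9,-0.05,0.31,-0.085,0,0,0],[0.9,-0.06,0.37,-0.085,0,0,0],[0.9,-0.07,0.43,-0.085,0,0,0],[0.9,-0.08,0.49,-0.085,0,0,0],[0.9,-0.085,0.55,-0.085,0,0,0],[0.9,-0.09,0.60,-0.085,0,0,0],[0.9,-0.094,0.63,-0.085,0,0,0],[0.9,-0.094,0.64,-0.085,0,0,0],[0.9,-0.094,0.64,-0.085,0,0,0],[0.9,-0.094,0.64,-0.085,0,0,0]]'
python3 - <<'E'
from h import *
im,d=viewer.capture("wrist");P=cloud("wrist",d);print(tilt(P,(.516,-.35),.12,.15,.02),circ(P,(.516,-.35),.035,.126,.137)[1:3],bot.read_state()["position"])
E
```

```text
time_s: 61.9
position: [0.4578, -0.3489, 0.2253]
tcp_rot: [[1.0, 0.001, -0.001], [0.001, -1.0, 0.001], [-0.001, -0.001, -1.0]]
force: [-0.4, -1.0, -0.0]
opening: 0.899
grasp_force: 0.0
(2660, 'slope deg', array([ 1.65, -5.67]), 'z', np.float64(0.131)) (0.5155, -0.3478) [ 0.45793714 -0.34895569  0.22538314]
```

```bash
python3 -m jog '[[0.9,0.03,0,0.02,0,0,0],[0.9,0.055,0.001,0.05,0,0,0],[0.9,0.058,0.001,0.08,0,0,0],[0.9,0.058,0.001,0.10,0,0,0],[0.9,0.058,0.001,0.108,0,0,0],[0.9,0.058,0.001,0.108,0,0,0],[0.72,0.058,0.001,0.108,0,0,0],[0.6,0.058,0.001,0.108,0,0,0],[0.5,0.058,0.001,0.108,0,0,0],[0.5,0.058,0.001,0.108,0,0,0],[0.5,0.058,0.001,0.108,0,0,0],[0.5,0.058,0.001,0.108,0,0,0],[0.5,0.058,0.001,0.108,0,0,0],[0.5,0.058,0.001,0.100,0,0,0],[0.5,0.058,0.001,0.08,0,0,0],[0.5,0.058,0.001,0.06,0,0,0],[0.5,0.058,0.001,0.06,0,0,0]]'
```

```text
time_s: 64.08
position: [0.5165, -0.353, 0.1668]
tcp_rot: [[1.0, -0.0, 0.003], [-0.0, -1.0, -0.003], [0.003, 0.003, -1.0]]
force: [0.1, 0.3, -4.0]
opening: 0.644
grasp_force: 30.0
```

```bash
python3 -m jog '[[0.5,0.01,-0.025,-0.01,0,0,0],[0.5,0.025,-0.07,-0.01,0,0,0],[0.5,0.041,-0.115,-0.01,0,0,0],[0.5,0.057,-0.16,-0.01,0,0,0],[0.5,0.074,-0.205,-0.01,0,0,0],[0.5,0.09,-0.25,-0.01,0,0,0],[0.5,0.106,-0.295,-0.01,0,0,0],[0.5,0.12,-0.335,0.0,0,0,0],[0.5,0.13,-0.362,0.03,0,0,0],[0.5,0.1335,-0.371,0.07,0,0,0],[0.5,0.1335,-0.371,0.11,0,0,0],[0.5,0.1335,-0.371,0.135,0,0,0],[0.5,0.1335,-0.371,0.140,0,0,0],[0.5,0.1335,-0.371,0.140,0,0,0],[0.5,0.1335,-0.371,0.140,0,0,0]]'
```

```text
time_s: 65.95
position: [0.6504, 0.019, 0.0267]
tcp_rot: [[1.0, -0.0, 0.003], [-0.0, -1.0, -0.0], [0.003, 0.0, -1.0]]
force: [0.8, 0.1, -4.6]
opening: 0.646
grasp_force: 30.0
```

Set it down, release, back away and check.

```bash
python3 -m jog '[[0.5,0,0,0.005,0,0,0],[0.5,0,0,0.0085,0,0,0],[0.5,0,0,0.0095,0,0,0],[0.5,0,0,0.0095,0,0,0],[0.66,0,0,0.0095,0,0,0],[0.7,0,0,0.0095,0,0,0],[0.8,0,0,0.0095,0,0,0],[0.9,0,0,0.0095,0,0,0],[0.9,0,0,0.0095,0,0,0],[0.9,0,0,-0.03,0,0,0],[0.9,0,0,-0.08,0,0,0],[0.9,-0.04,0.01,-0.13,0,0,0],[0.9,-0.06,0.01,-0.17,0,0,0],[0.9,-0.06,0.01,-0.17,0,0,0]]'
python3 - <<'E'
from h import *
im,d=viewer.capture("wrist");P=cloud("wrist",d);print(tilt(P,(.65,.02),.024,.04,.02),circ(P,(.65,.02),.04,.024,.05),circ(P,(.65,.02),.055,.002,.008))
for c in ["scene"]:
    im,d=viewer.capture(c)
    for t in ["dish","plug_knob","tray","bay1"]:print(t,[(np.round(x["xyz"],3),round(x["p"],2)) for x in models.tip_of(c,t)[:3]])
print(bot.read_state()["position"])
E
```

```text
time_s: 67.7
position: [0.59, 0.0091, 0.199]
tcp_rot: [[1.0, -0.0, 0.006], [-0.0, -1.0, -0.001], [0.006, 0.001, -1.0]]
force: [0.3, -0.2, -0.4]
opening: 0.9
grasp_force: 0.0
(1596, 'slope deg', array([-0.15, -0.05]), 'z', np.float64(0.028)) (3038, 0.6501, 0.0194, 'D', 0.0559, 'box', [0.6499, 0.0193, 0.0278], [0.0516, 0.0516, 0.0037], 'zmed', 0.0278) (1417, 0.6474, 0.0182, 'D', 0.0894, 'box', [0.6473, 0.0182, 0.0029], [0.0847, 0.0843, 0.0017], 'zmed', 0.0024)
dish [(array([ 0.645, -0.182,  0.001]), 0.77)]
plug_knob [(array([ 0.644, -0.182,  0.046]), 0.88), (array([ 0.446, -0.087,  0.001]), 0.74), (array([ 0.282, -0.269,  0.   ]), 0.22)]
tray [(array([ 0.444, -0.086,  0.   ]), 0.95), (array([ 0.515, -0.352,  0.06 ]), 0.33)]
bay1 [(array([ 0.444, -0.085,  0.003]), 0.91), (array([ 0.44 , -0.183,  0.004]), 0.9), (array([ 0.449,  0.016, -0.   ]), 0.85)]
[0.58897659 0.00941963 0.19357591]
```

```bash
python3 -m jog '[[0.9,-0.01,0.045,0,0,0,0],[0.9,-0.02,0.1,0,0,0,0],[0.9,-0.03,0.155,0,0,0,0],[0.9,-0.042,0.21,0,0,0,0],[0.9,-0.054,0.265,0,0,0,0],[0.9,-0.066,0.32,0.01,0,0,0],[0.9,-0.0735,0.355,0.03,0,0,0],[0.9,-0.0735,0.36,0.05,0,0,0],[0.9,-0.0735,0.36,0.07,0,0,0],[0.9,-0.0735,0.36,0.07,0,0,0],[0.9,-0.0735,0.36,0.07,0,0,0]]'
```

```text
time_s: 69.38
position: [0.5163, -0.3499, 0.1252]
tcp_rot: [[1.0, 0.001, -0.0], [0.001, -1.0, 0.001], [-0.0, -0.001, -1.0]]
force: [0.0, -0.2, -0.6]
opening: 0.9
grasp_force: 0.0
```

```bash
python3 -m jog '[[0.9,0,0.0005,0.012,0,0,0],[0.9,0,0.0005,0.025,0,0,0],[0.9,0,0.0005,0.032,0,0,0],[0.9,0,0.0005,0.032,0,0,0],[0.7,0,0.0005,0.032,0,0,0],[0.5,0,0.0005,0.032,0,0,0],[0.5,0,0.0005,0.032,0,0,0],[0.5,0,0.0005,0.032,0,0,0],[0.5,0,0.0005,0.032,0,0,0],[0.5,0,0.0005,0.032,0,0,0],[0.5,0,0.0005,0.032,0,0,0]]'
```

```text
time_s: 70.75
position: [0.5159, -0.3514, 0.0937]
tcp_rot: [[1.0, -0.0, 0.0], [-0.0, -1.0, -0.0], [0.0, 0.0, -1.0]]
force: [-0.4, 0.2, 2.3]
opening: 0.606
grasp_force: 30.0
```

```bash
python3 -m jog '[[0.5,0,0,-0.015,0,0,0],[0.5,0,0,-0.04,0,0,0],[0.5,-0.003,-0.015,-0.06,0,0,0],[0.5,-0.01,-0.05,-0.06,0,0,0],[0.5,-0.018,-0.095,-0.06,0,0,0],[0.5,-0.026,-0.14,-0.06,0,0,0],[0.5,-0.034,-0.185,-0.06,0,0,0],[0.5,-0.043,-0.23,-0.06,0,0,0],[0.5,-0.052,-0.275,-0.05,0,0,0],[0.5,-0.06,-0.32,-0.04,0,0,0],[0.5,-0.066,-0.35,-0.02,0,0,0],[0.5,-0.068,-0.367,0,0,0,0],[0.5,-0.068,-0.367,0,0,0,0],[0.5,-0.068,-0.367,0,0,0,0]]'
python3 - <<'E'
from h import *
for c in ["scene","side"]:
    im,d=viewer.capture(c)
    for t in ["tray","bay1","earphone2"]:print(t,[(np.round(x["xyz"],3),round(x["p"],2)) for x in models.tip_of(c,t)[:4]])
im,d=viewer.capture("wrist");P=cloud("wrist",d);cv2.imwrite("pics/w10.png",im)
print(circ(P,(.446,-.088),.04,.03,.06),bot.read_state()["position"])
m=(P[...,2]>.010)&(P[...,2]<.019)&(abs(P[...,0]-.446)<.08)&(P[...,1]<-.035)&(P[...,1]>-.28);print(cv2.minAreaRect(P[m][:,:2].astype(np.float32)),m.sum())
E
```

```text
time_s: 72.5
position: [0.4488, 0.0152, 0.094]
tcp_rot: [[1.0, -0.0, 0.002], [-0.0, -1.0, -0.001], [0.002, 0.001, -1.0]]
force: [0.2, 0.5, -1.6]
opening: 0.605
grasp_force: 30.0
tray [(array([ 0.443, -0.086,  0.002]), 0.68)]
bay1 [(array([0.45 , 0.016, 0.001]), 0.73), (array([ 0.512, -0.352, -0.002]), 0.72), (array([ 0.444, -0.085,  0.   ]), 0.65), (array([ 0.44 , -0.182,  0.008]), 0.6)]
earphone2 [(array([ 0.445, -0.089,  0.008]), 0.81), (array([0.452, 0.017, 0.061]), 0.79), (array([0.402, 0.158, 0.006]), 0.75), (array([ 0.436, -0.181,  0.006]), 0.72)]
tray [(array([ 0.444, -0.085,  0.004]), 0.57), (array([0.65 , 0.021, 0.001]), 0.47)]
bay1 [(array([ 0.439, -0.18 ,  0.006]), 0.93), (array([ 0.441, -0.086,  0.006]), 0.88), (array([0.448, 0.013, 0.008]), 0.81), (array([0.364, 0.277, 0.002]), 0.28)]
earphone2 [(array([ 0.307, -0.16 ,  0.004]), 0.95), (array([0.405, 0.156, 0.   ]), 0.88), (array([0.445, 0.013, 0.06 ]), 0.68)]
(4886, 0.4475, -0.089, 'D', 0.0543, 'box', [0.4549, -0.088, 0.0406], [0.0356, 0.0501, 0.0195], 'zmed', 0.0461) [0.44790917 0.0155152  0.09354161]
((0.4449605345726013, -0.09917556494474411), (0.1349073350429535, 0.09756503254175186), 86.05050659179688) 3298
```

```bash
python3 -m jog '[[0.5,0,-0.0005,0.015,0,0,0],[0.5,0,-0.0005,0.03,0,0,0],[0.5,0,-0.0005,0.042,0,0,0],[0.5,0,-0.0005,0.050,0,0,0],[0.5,0,-0.0005,0.0535,0,0,0],[0.5,0,-0.0005,0.0545,0,0,0],[0.5,0,-0.0005,0.0548,0,0,0],[0.62,0,-0.0005,0.0548,0,0,0],[0.7,0,-0.0005,0.0548,0,0,0],[0.8,0,-0.0005,0.0548,0,0,0],[0.85,0,-0.0005,0.0548,0,0,0],[0.85,0,-0.0005,0.0548,0,0,0],[0.85,0,-0.0005,0.03,0,0,0],[0.85,-0.01,0.01,-0.02,0,0,0],[0.85,-0.04,0.05,-0.07,0,0,0],[0.85,-0.05,0.09,-0.07,0,0,0],[0.85,-0.05,0.10,-0.07,0,0,0],[0.85,-0.05,0.10,-0.07,0,0,0],[0.85,-0.05,0.10,-0.07,0,0,0]]'
python3 - <<'E'
from h import *
im,d=viewer.capture("wrist");P=cloud("wrist",d);cv2.imwrite("pics/w11.png",im)
print(circ(P,(.446,-.088),.04,.03,.06),circ(P,(.447,.016),.04,.03,.06),sphere(P,(.447,.016),.02,.03,.06,.055),bot.read_state()["position"])
E
```

```text
time_s: 75.32
position: [0.3975, -0.0831, 0.1627]
tcp_rot: [[1.0, 0.001, -0.002], [0.001, -1.0, 0.001], [-0.002, -0.001, -1.0]]
force: [0.4, -0.6, 0.3]
opening: 0.846
grasp_force: 0.0
(3762, 0.4468, -0.0887, 'D', 0.0543, 'box', [0.4467, -0.0886, 0.0461], [0.0494, 0.0494, 0.0089], 'zmed', 0.0466) (4035, 0.4485, 0.0165, 'D', 0.0543, 'box', [0.4486, 0.016, 0.0412], [0.0494, 0.0502, 0.0186], 'zmed', 0.0464) (2221, array([0.4484, 0.0172]), 'crown', np.float64(0.0499)) [ 0.39750822 -0.08302539  0.1627539 ]
```

View pics/w11.png

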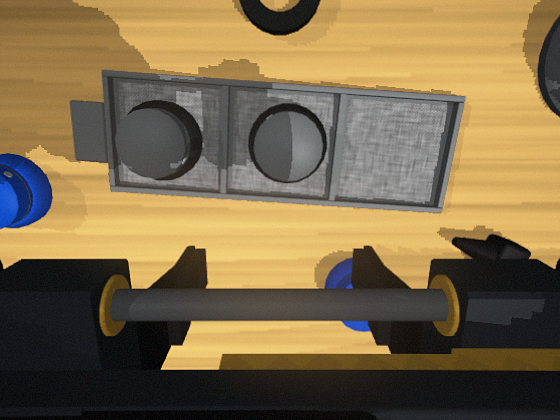

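```bash
python3 -m jog '[[0.85,0.03,0.004,0.02,0,0,0],[0.85,0.049,0.006,0.06,0,0,0],[0.85,0.049,0.006,0.093,0,0,0],[0.85,0.049,0.006,0.10,0,0,0],[0.85,0.049,0.006,0.10,0,0,0],[0.85,0.049,0.006,0.10,0,0,0]]'
```

```text
time_s: 76.12
position: [0.4473, -0.0901, 0.0643]
tcp_rot: [[1.0, 0.0, 0.002], [0.0, -1.0, -0.001], [0.002, 0.001, -1.0]]
force: [0.2, 0.2, 0.9]
opening: 0.855
grasp_force: 0.0
```

```bash
python3 -m jog '[[0.85,0,-0.0005,0.015,0,0,0],[0.85,0,-0.0005,0.023,0,0,0],[0.85,0,-0.0005,0.0255,0,0,0],[0.85,0,-0.0005,0.0255,0,0,0],[0.5,0,-0.0005,0.0255,0,0,0],[0.5,0,-0.0005,0.0255,0,0,0],[0.5,0,-0.0005,0.0255,0,0,0],[0.5,0,-0.0005,0.0255,0,0,0],[0.5,0,-0.0005,0.0255,0,0,0],[0.5,0,-0.0005,0.0255,0,0,0],[0.5,0,-0.0005,0.0255,0,0,0]]'
```

```text
time_s: 77.5
position: [0.4469, -0.0898, 0.038]
tcp_rot: [[1.0, -0.0, 0.0], [-0.0, -1.0, -0.0], [0.0, 0.0, -1.0]]
force: [-0.6, -0.7, 4.3]
opening: 0.608
grasp_force: 30.0
```

```bash
python3 -m jog '[[0.5,0,0,-0.015,0,0,0],[0.5,0,0,-0.04,0,0,0],[0.5,0,0,-0.075,0,0,0],[0.5,0.004,0.015,-0.10,0,0,0],[0.5,0.013,0.05,-0.11,0,0,0],[0.5,0.025,0.095,-0.11,0,0,0],[0.5,0.037,0.14,-0.11,0,0,0],[0.5,0.049,0.185,-0.11,0,0,0],[0.5,0.06,0.228,-0.11,0,0,0],[0.5,0.067,0.253,-0.11,0,0,0],[0.5,0.0683,0.2612,-0.11,0,0,0],[0.5,0.0683,0.2612,-0.095,0,0,0],[0.5,0.0683,0.2612,-0.08,0,0,0],[0.5,0.0683,0.2612,-0.075,0,0,0],[0.5,0.0683,0.2612,-0.075,0,0,0],[0.5,0.0683,0.2612,-0.075,0,0,0]]'
```

```text
time_s: 79.5
position: [0.5154, -0.3508, 0.1132]
tcp_rot: [[1.0, 0.0, 0.001], [0.0, -1.0, -0.0], [0.001, 0.0, -1.0]]
force: [0.2, 0.5, -1.4]
opening: 0.602
grasp_force: 30.0
```

```bash
python3 -m jog '[[0.5,0,0,0.008,0,0,0],[0.5,0,0,0.014,0,0,0],[0.5,0,0,0.018,0,0,0],[0.5,0,0,0.0195,0,0,0],[0.5,0,0,0.020,0,0,0],[0.62,0,0,0.020,0,0,0],[0.65,0,0,0.02,0,0,0],[0.7,0,0,0.02,0,0,0],[0.8,0,0,0.02,0,0,0],[0.9,0,0,0.02,0,0,0],[0.9,0,0,0.02,0,0,0],[0.9,0,0,-0.01,0,0,0],[0.9,0,0,-0.06,0,0,0],[0.9,-0.04,0,-0.10,0,0,0],[0.9,-0.06,0,-0.12,0,0,0],[0.9,-0.06,0,-0.12,0,0,0],[0.9,-0.06,0,-0.12,0,0,0],[0.9,-0.06,0,-0.12,0,0,0]]'
python3 - <<'E'
from h import *
im,d=viewer.capture("wrist");P=cloud("wrist",d)
print(circ(P,(.517,-.351),.06,.056,.069),circ(P,(.515,-.351),.04,.09,.12),circ(P,(.517,-.351),.036,.071,.083),sphere(P,(.516,-.351),.022,.09,.12,.055),bot.read_state()["position"])
q=P.reshape(-1,3);q=q[np.hypot(q[:,0]-.515,q[:,1]+.351)<.027];q=q[q[:,2]>.09]
c=sphere(P,(.516,-.351),.022,.09,.12,.055)[1];r=np.hypot(q[:,0]-c[0],q[:,1]-c[1])
for a in range(0,26,2):
    m=(r>=a/1000)&(r<(a+2)/1000);print(a+1,round(float(q[m,2].mean())*1000,2),round(60+45-(55-np.sqrt(55**2-(a+1)**2)),2))
E
```

```text
time_s: 81.75
position: [0.4554, -0.3504, 0.2315]
tcp_rot: [[1.0, 0.0, -0.001], [0.0, -1.0, 0.002], [-0.001, -0.002, -1.0]]
force: [0.4, -0.2, -0.7]
opening: 0.902
grasp_force: 0.0
(2419, 0.5152, -0.351, 'D', 0.0848, 'box', [0.5152, -0.3507, 0.0625], [0.0798, 0.0805, 0.0078], 'zmed', 0.0636) (3518, 0.5144, -0.3492, 'D', 0.0542, 'box', [0.5143, -0.3497, 0.1011], [0.0491, 0.0493, 0.0087], 'zmed', 0.1016) (1098, 0.5143, -0.3499, 'D', 0.066, 'box', [0.5146, -0.3497, 0.0775], [0.0636, 0.0635, 0.007], 'zmed', 0.0778) (2488, array([ 0.5142, -0.3498]), 'crown', np.float64(0.1049)) [ 0.45535727 -0.35045889  0.23148451]
1 104.84 104.99
3 104.72 104.92
5 104.58 104.77
7 104.42 104.55
9 104.22 104.26
11 103.74 103.89
13 103.35 103.44
15 102.77 102.92
17 102.11 102.31
19 101.46 101.61
21 100.62 100.83
23 100.15 99.96
25 217.34 98.99
```

```bash
python3 -m jog '[[0.9,0.02,-0.04,0,0,0,0],[0.9,0.045,-0.09,0,0,0,0],[0.9,0.072,-0.14,0,0,0,0],[0.9,0.098,-0.19,0,0,0,0],[0.9,0.125,-0.24,0.01,0,0,0],[0.9,0.15,-0.29,0.03,0,0,0],[0.9,0.177,-0.34,0.07,0,0,0],[0.9,0.19,-0.365,0.12,0,0,0],[0.9,0.1947,-0.369,0.16,0,0,0],[0.9,0.1947,-0.369,0.185,0,0,0],[0.9,0.1947,-0.369,0.19,0,0,0],[0.9,0.1947,-0.369,0.19,0,0,0],[0.9,0.1947,-0.369,0.19,0,0,0]]'
python3 - <<'E'
from h import *
held(.004,(.65,.0194))
E
```

```text
time_s: 83.42
position: [0.6509, 0.0178, 0.0442]
tcp_rot: [[1.0, -0.0, 0.003], [-0.0, -1.0, -0.0], [0.003, 0.0, -1.0]]
force: [-0.2, -0.3, 0.1]
opening: 0.897
grasp_force: 0.0
held 675 [0.6505 0.0189] res 0.0002 tcp [0.6508 0.0178 0.0443] F [ 0.7 -0.9  0.3] to target tool xy [-0.0005 -0.0005]
```

```bash
python3 -m jog '[[0.9,0,-0.0005,0.012,0,0,0],[0.9,0,-0.0005,0.022,0,0,0],[0.9,0,-0.0005,0.027,0,0,0],[0.9,0,-0.0005,0.027,0,0,0],[0.8,0,-0.0005,0.027,0,0,0],[0.7,0,-0.0005,0.027,0,0,0],[0.5,0,-0.0005,0.027,0,0,0],[0.5,0,-0.0005,0.027,0,0,0],[0.5,0,-0.0005,0.027,0,0,0],[0.5,0,-0.0005,0.027,0,0,0],[0.5,0,-0.0005,0.027,0,0,0]]'
```

```text
time_s: 84.85
position: [0.6498, 0.0185, 0.0158]
tcp_rot: [[1.0, -0.0, -0.0], [-0.0, -1.0, -0.0], [-0.0, 0.0, -1.0]]
force: [1.3, -1.0, -0.6]
opening: 0.635
grasp_force: 30.0
```

```bash
python3 -m jog '[[0.5,0,0,-0.02,0,0,0],[0.5,0,0,-0.05,0,0,0],[0.5,-0.003,0.008,-0.09,0,0,0],[0.5,-0.012,0.03,-0.12,0,0,0],[0.5,-0.026,0.07,-0.13,0,0,0],[0.5,-0.042,0.115,-0.13,0,0,0],[0.5,-0.058,0.16,-0.13,0,0,0],[0.5,-0.075,0.205,-0.13,0,0,0],[0.5,-0.091,0.25,-0.13,0,0,0],[0.5,-0.108,0.295,-0.13,0,0,0],[0.5,-0.123,0.335,-0.13,0,0,0],[0.5,-0.132,0.36,-0.125,0,0,0],[0.5,-0.1355,0.369,-0.117,0,0,0],[0.5,-0.1355,0.369,-0.11,0,0,0],[0.5,-0.1355,0.369,-0.109,0,0,0],[0.5,-0.1355,0.369,-0.109,0,0,0],[0.5,-0.1355,0.369,-0.109,0,0,0],[0.5,-0.1355,0.369,-0.109,0,0,0]]'
python3 - <<'E'
from h import *
for k in range(2):held(.111,(.5143,-.3498))
im,d=viewer.capture("wrist");P=cloud("wrist",d);print(tilt(P,(.5143,-.35),.125,.15,.02))
E
```

```text
time_s: 87.1
position: [0.5146, -0.3501, 0.1251]
tcp_rot: [[1.0, 0.001, 0.0], [0.001, -1.0, -0.0], [0.0, 0.0, -1.0]]
force: [-1.2, 0.6, -4.8]
opening: 0.635
grasp_force: 30.0
held 934 [ 0.5153 -0.3495] res 0.00017 tcp [ 0.5145 -0.3502  0.1251] F [-0.4  0.5 -3.9] to target tool xy [-0.001   0.0003]
held 933 [ 0.5152 -0.3495] res 0.00017 tcp [ 0.5144 -0.3503  0.1251] F [-0.3  0.  -4.6] to target tool xy [-0.0009  0.0003]
(3039, 'slope deg', array([-0.06,  0.02]), 'z', np.float64(0.1395))
```

```bash
python3 -m jog '[[0.5,-0.0008,0.0001,0.004,0,0,0],[0.5,-0.0008,0.0001,0.006,0,0,0],[0.5,-0.0008,0.0001,0.007,0,0,0],[0.5,-0.0008,0.0001,0.0072,0,0,0],[0.5,-0.0008,0.0001,0.0072,0,0,0],[0.5,-0.0008,0.0001,0.0072,0,0,0]]'
python3 - <<'E'
from h import *
held(.105,(.5143,-.3498))
im,d=viewer.capture("wrist");P=cloud("wrist",d);print(tilt(P,(.5143,-.35),.12,.15,.02))
E
```

```text
time_s: 88.0
position: [0.5135, -0.3506, 0.1178]
tcp_rot: [[1.0, -0.0, 0.0], [-0.0, -1.0, -0.0], [0.0, 0.0, -1.0]]
force: [-1.5, 0.7, -4.7]
opening: 0.636
grasp_force: 30.0
held 1056 [ 0.5143 -0.3498] res 0.00019 tcp [ 0.5135 -0.3505  0.1177] F [ 0.3 -0.1 -4.7] to target tool xy [-0.  0.]
(3116, 'slope deg', array([-0.18,  0.02]), 'z', np.float64(0.1322))
```

```bash
python3 -m jog '[[0.5,0,0,0.0005,0,0,0],[0.5,0,0,0.0009,0,0,0],[0.5,0,0,0.0009,0,0,0]]';python3 -m jog '[[0.5,0,0,0.0003,0,0,0],[0.5,0,0,0.0003,0,0,0],[0.5,0,0,0.0003,0,0,0]]'
```

```text
time_s: 88.48
position: [0.5134, -0.3505, 0.1167]
tcp_rot: [[1.0, -0.0, -0.0], [-0.0, -1.0, 0.0], [-0.0, -0.0, -1.0]]
force: [-0.8, -0.0, -3.4]
opening: 0.635
grasp_force: 30.0
time_s: 88.85
position: [0.5134, -0.3505, 0.1165]
tcp_rot: [[1.0, -0.0, -0.0], [-0.0, -1.0, -0.0], [-0.0, 0.0, -1.0]]
force: [-0.4, 1.3, -4.4]
opening: 0.638
grasp_force: 30.0
```

```bash
python3 -m jog '[[0.5,0,0,0.0003,0,0,0],[0.5,0,0,0.0003,0,0,0],[0.5,0,0,0.0003,0,0,0],[0.5,0,0,0.0003,0,0,0]]'
python3 - <<'E'
from h import *
held(.105,(.5143,-.3498));held(.105,(.5143,-.3498))
im,d=viewer.capture("wrist");P=cloud("wrist",d);print(tilt(P,(.5143,-.35),.12,.15,.02))
E
```

```text
time_s: 89.35
position: [0.5135, -0.3505, 0.1164]
tcp_rot: [[1.0, -0.0, 0.0], [-0.0, -1.0, -0.0], [0.0, 0.0, -1.0]]
force: [-1.0, 0.5, -1.3]
opening: 0.636
grasp_force: 30.0
held 1107 [ 0.5143 -0.3498] res 0.0002 tcp [ 0.5135 -0.3505  0.1164] F [-0.1  1.  -1.1] to target tool xy [0. 0.]
held 1090 [ 0.5143 -0.3497] res 0.0002 tcp [ 0.5135 -0.3505  0.1164] F [-0.6  0.6 -0.8] to target tool xy [0.     0.0001]
(3127, 'slope deg', array([-0.19,  0.17]), 'z', np.float64(0.1308))
```

Contact with the load carried; release slowly.

```bash
python3 -m jog '[[0.64,0,0,0,0,0,0],[0.645,0,0,0,0,0,0],[0.65,0,0,0,0,0,0],[0.655,0,0,0,0,0,0],[0.66,0,0,0,0,0,0],[0.67,0,0,0,0,0,0],[0.7,0,0,0,0,0,0],[0.75,0,0,0,0,0,0],[0.85,0,0,0,0,0,0],[0.9,0,0,0,0,0,0],[0.9,0,0,0,0,0,0]]'
python3 - <<'E'
from h import *
for k in range(3):
    im,d=viewer.capture("wrist");P=cloud("wrist",d);print(tilt(P,(.5143,-.35),.12,.15,.02))
E
```

```text
time_s: 90.88
position: [0.5134, -0.3505, 0.1161]
tcp_rot: [[1.0, -0.0, -0.0], [-0.0, -1.0, 0.0], [-0.0, -0.0, -1.0]]
force: [-0.2, 0.2, 0.7]
opening: 0.89
grasp_force: 0.0
(3169, 'slope deg', array([-1.09, -4.41]), 'z', np.float64(0.131))
(3193, 'slope deg', array([-1.32, -4.48]), 'z', np.float64(0.131))
(3183, 'slope deg', array([-1.44, -4.36]), 'z', np.float64(0.131))
```

```bash
python3 -m jog '[[0.95,0,0,-0.01,0,0,0],[0.95,0,0,-0.04,0,0,0],[0.95,0,0,-0.08,0,0,0],[0.5,0,-0.03,-0.10,0,0,0],[0,0.005,-0.08,-0.10,0,0,0],[0,0.009,-0.14,-0.10,0,0,0],[0,0.013,-0.20,-0.10,0,0,0],[0,0.017,-0.26,-0.10,0,0,0],[0,0.02,-0.32,-0.10,0,0,0],[0,0.024,-0.38,-0.10,0,0,0],[0,0.028,-0.44,-0.10,0,0,0],[0,0.032,-0.50,-0.10,0,0,0],[0,0.036,-0.56,-0.10,0,0,0],[0,0.039,-0.61,-0.08,0,0,0],[0,0.039,-0.64,-0.04,0,0,0],[0,0.039,-0.64,0,0,0,0],[0,0.039,-0.64,0.03,0,0,0],[0,0.039,-0.64,0.03,0,0,0],[0,0.039,-0.64,0.03,0,0,0]]'
python3 - <<'E'
from h import *
for c in ["side","scene"]:
    im,d=viewer.capture(c);P=cloud(c,d);print(tilt(P,(.5143,-.35),.12,.15,.022),circ(P,(.515,-.35),.036,.12,.137))
E
```

```text
time_s: 93.4
position: [0.5536, 0.2897, 0.0876]
tcp_rot: [[1.0, -0.0, 0.002], [-0.0, -1.0, 0.001], [0.002, -0.001, -1.0]]
force: [-0.1, 0.8, -0.8]
opening: 0.01
grasp_force: 0.0
(73, 'slope deg', array([-0.25, -3.  ]), 'z', np.float64(0.1318)) (159, 0.5136, -0.3473, 'D', 0.0603, 'box', [0.5147, -0.3469, 0.1276], [0.0517, 0.0527, 0.0144], 'zmed', 0.1309)
(500, 'slope deg', array([-1.14, -3.66]), 'z', np.float64(0.1311)) (966, 0.5162, -0.3488, 'D', 0.058, 'box', [0.5169, -0.3498, 0.1269], [0.0518, 0.0526, 0.0131], 'zmed', 0.1306)
```

```bash
python3 -m jog '[[0,-0.001,0,0.008,0,0,0],[0,-0.001,0,0.013,0,0,0],[0,-0.001,0,0.018,0,0,0],[0,-0.001,0,0.021,0,0,0],[0,-0.001,0,0.023,0,0,0],[0,-0.001,0,0.0245,0,0,0],[0,-0.001,0,0.0245,0,0,0],[0,-0.001,0,0.0245,0,0,0]]'
```

```text
time_s: 94.5
position: [0.5515, 0.2894, 0.0642]
tcp_rot: [[1.0, 0.0, 0.001], [0.0, -1.0, -0.0], [0.001, 0.0, -1.0]]
force: [-4.5, -1.7, 16.0]
opening: 0.004
grasp_force: 8.4
```

```bash
python3 -m jog '[[0,0,0,0.0003,0,0,0],[0,0,0,0.0003,0,0,0],[0,0,0,0.0003,0,0,0],[0,0,0,0.0003,0,0,0],[0,0,0,0.0003,0,0,0],[0,0,0,0.0003,0,0,0],[0,0,0,0.0003,0,0,0],[0,0,0,0.0003,0,0,0],[0,0,0,0.0003,0,0,0],[0,0,0,0.0003,0,0,0],[0,0,0,0.0003,0,0,0],[0,0,0,0.0003,0,0,0],[0,0,0,0.0003,0,0,0],[0,0,0,0.0003,0,0,0],[0,0,0,0.0003,0,0,0],[0,0,0,0.0003,0,0,0],[0,0,0,0.0003,0,0,0],[0,0,0,0.0003,0,0,0],[0,0,0,0.0003,0,0,0],[0,0,0,0.0003,0,0,0]]'
python3 - <<'E'
from h import *
im,d=viewer.capture("scene");P=cloud("scene",d);print(tilt(P,(.5143,-.35),.12,.15,.022))
E
python3 -m jog '[[0,0,0,0,0,0,0],[0,0,0,0,0,0,0],[0,0,0,0,0,0,0],[0,0,0,0,0,0,0],[0,0,0,0,0,0,0],[0,0,0,0,0,0,0],[0,0,0,0,0,0,0],[0,0,0,0,0,0,0],[0,0,0,-0.01,0,0,0],[0,0,0,-0.04,0,0,0],[0,0,0,-0.08,0,0,0]]'
```

```text
time_s: 97.0
position: [0.5515, 0.2894, 0.0641]
tcp_rot: [[1.0, 0.0, 0.001], [0.0, -1.0, -0.0], [0.001, 0.0, -1.0]]
force: [-4.3, -1.7, 17.9]
opening: 0.005
grasp_force: 9.1
(506, 'slope deg', array([-1.05, -3.6 ]), 'z', np.float64(0.1311))
time_s: 98.42
position: [0.5507, 0.2891, 0.1408]
tcp_rot: [[1.0, -0.0, -0.003], [-0.0, -1.0, -0.001], [-0.003, 0.001, -1.0]]
force: [0.0, -0.1, -0.1]
opening: 0.004
grasp_force: 0.0
```

```bash
python3 -m jog '[[0,-0.005,0.02,-0.04,0,0,0],[0.3,-0.01,0.07,-0.08,0,0,0],[0.9,-0.02,0.13,-0.085,0,0,0],[0.9,-0.03,0.19,-0.085,0,0,0],[0.9,-0.04,0.25,-0.085,0,0,0],[0.9,-0.05,0.31,-0.085,0,0,0],[0.9,-0.06,0.37,-0.085,0,0,0],[0.9,-0.07,0.43,-0.085,0,0,0],[0.9,-0.08,0.49,-0.085,0,0,0],[0.9,-0.085,0.55,-0.085,0,0,0],[0.9,-0.09,0.60,-0.085,0,0,0],[0.9,-0.094,0.63,-0.085,0,0,0],[0.9,-0.094,0.64,-0.085,0,0,0],[0.9,-0.094,0.64,-0.085,0,0,0],[0.9,-0.094,0.64,-0.085,0,0,0]]'
python3 - <<'E'
from h import *
im,d=viewer.capture("wrist");P=cloud("wrist",d);print(tilt(P,(.5143,-.35),.12,.15,.02),circ(P,(.515,-.35),.035,.126,.137)[1:3],bot.read_state()["position"])
E
```

```text
time_s: 100.3
position: [0.4575, -0.3488, 0.2261]
tcp_rot: [[1.0, 0.001, -0.001], [0.001, -1.0, 0.001], [-0.001, -0.001, -1.0]]
force: [-0.8, 0.1, 0.7]
opening: 0.899
grasp_force: 0.0
(2629, 'slope deg', array([-0.85, -4.4 ]), 'z', np.float64(0.1311)) (0.5148, -0.348) [ 0.45762699 -0.3487762   0.22628498]
```

```bash
python3 -m jog '[[0.9,0.03,0,0.02,0,0,0],[0.9,0.055,0.001,0.05,0,0,0],[0.9,0.057,0.001,0.08,0,0,0],[0.9,0.057,0.001,0.10,0,0,0],[0.9,0.057,0.001,0.109,0,0,0],[0.9,0.057,0.001,0.109,0,0,0],[0.72,0.057,0.001,0.109,0,0,0],[0.6,0.057,0.001,0.109,0,0,0],[0.5,0.057,0.001,0.109,0,0,0],[0.5,0.057,0.001,0.109,0,0,0],[0.5,0.057,0.001,0.109,0,0,0],[0.5,0.057,0.001,0.109,0,0,0],[0.5,0.057,0.001,0.109,0,0,0],[0.5,0.057,0.001,0.100,0,0,0],[0.5,0.057,0.001,0.08,0,0,0],[0.5,0.057,0.001,0.06,0,0,0],[0.5,0.057,0.001,0.06,0,0,0]]'
```

```text
time_s: 102.48
position: [0.5152, -0.3529, 0.1677]
tcp_rot: [[1.0, -0.0, 0.003], [-0.0, -1.0, -0.004], [0.003, 0.004, -1.0]]
force: [-0.1, -0.0, -4.5]
opening: 0.645
grasp_force: 30.0
```

```bash
python3 -m jog '[[0.5,0.01,-0.025,-0.01,0,0,0],[0.5,0.025,-0.07,-0.01,0,0,0],[0.5,0.041,-0.115,-0.01,0,0,0],[0.5,0.057,-0.16,-0.01,0,0,0],[0.5,0.074,-0.205,-0.01,0,0,0],[0.5,0.09,-0.25,-0.01,0,0,0],[0.5,0.106,-0.295,-0.01,0,0,0],[0.5,0.12,-0.335,0.0,0,0,0],[0.5,0.13,-0.362,0.03,0,0,0],[0.5,0.134,-0.370,0.07,0,0,0],[0.5,0.134,-0.370,0.11,0,0,0],[0.5,0.134,-0.370,0.135,0,0,0],[0.5,0.134,-0.370,0.141,0,0,0],[0.5,0.134,-0.370,0.141,0,0,0],[0.5,0.134,-0.370,0.141,0,0,0]]'
```

```text
time_s: 104.35
position: [0.6496, 0.0182, 0.0266]
tcp_rot: [[1.0, -0.0, 0.003], [-0.0, -1.0, -0.0], [0.003, 0.0, -1.0]]
force: [0.3, 0.1, -4.6]
opening: 0.642
grasp_force: 30.0
```

```bash
python3 -m jog '[[0.5,0,0,0.005,0,0,0],[0.5,0,0,0.0085,0,0,0],[0.5,0,0,0.0095,0,0,0],[0.5,0,0,0.0095,0,0,0],[0.66,0,0,0.0095,0,0,0],[0.7,0,0,0.0095,0,0,0],[0.8,0,0,0.0095,0,0,0],[0.9,0,0,0.0095,0,0,0],[0.9,0,0,0.0095,0,0,0],[0.9,0,0,-0.03,0,0,0],[0.9,0,0,-0.08,0,0,0],[0.9,-0.04,0.01,-0.13,0,0,0],[0.9,-0.06,0.01,-0.17,0,0,0],[0.9,-0.06,0.01,-0.17,0,0,0],[0.9,-0.06,0.01,-0.17,0,0,0]]'
python3 - <<'E'
from h import *
im,d=viewer.capture("wrist");P=cloud("wrist",d);print(tilt(P,(.65,.02),.024,.04,.02),circ(P,(.65,.02),.04,.024,.05),circ(P,(.65,.02),.055,.002,.008))
print(bot.read_state()["position"])
E
python3 -m jog '[[0.9,-0.01,0.045,0,0,0,0],[0.9,-0.02,0.1,0,0,0,0],[0.9,-0.03,0.155,0,0,0,0],[0.9,-0.042,0.21,0,0,0,0],[0.9,-0.054,0.265,0,0,0,0],[0.9,-0.066,0.32,0.01,0,0,0],[0.9,-0.0745,0.355,0.03,0,0,0],[0.9,-0.0745,0.36,0.05,0,0,0],[0.9,-0.0745,0.36,0.07,0,0,0],[0.9,-0.0745,0.36,0.07,0,0,0],[0.9,-0.0745,0.36,0.07,0,0,0]]'
```

```text
time_s: 106.22
position: [0.5886, 0.0085, 0.195]
tcp_rot: [[1.0, -0.0, 0.0], [-0.0, -1.0, -0.0], [0.0, 0.0, -1.0]]
force: [-0.2, -0.2, -0.8]
opening: 0.9
grasp_force: 0.0
(1651, 'slope deg', array([-0.24, -0.1 ]), 'z', np.float64(0.0293)) (3135, 0.6488, 0.0187, 'D', 0.0563, 'box', [0.649, 0.0187, 0.029], [0.0517, 0.0514, 0.0039], 'zmed', 0.0291) (3420, 0.6474, 0.0182, 'D', 0.0898, 'box', [0.6477, 0.0183, 0.0034], [0.0852, 0.0851, 0.0027], 'zmed', 0.0031)
[0.58833412 0.00856772 0.19421571]
time_s: 107.65
position: [0.5144, -0.3506, 0.1249]
tcp_rot: [[1.0, 0.001, -0.001], [0.001, -1.0, 0.001], [-0.001, -0.001, -1.0]]
force: [0.4, 0.2, 0.9]
opening: 0.904
grasp_force: 0.0
```

```bash
python3 -m jog '[[0.9,0,0,0.012,0,0,0],[0.9,0,0,0.025,0,0,0],[0.9,0,0,0.0315,0,0,0],[0.9,0,0,0.0315,0,0,0],[0.7,0,0,0.0315,0,0,0],[0.5,0,0,0.0315,0,0,0],[0.5,0,0,0.0315,0,0,0],[0.5,0,0,0.0315,0,0,0],[0.5,0,0,0.0315,0,0,0],[0.5,0,0,0.0315,0,0,0],[0.5,0,0,0.0315,0,0,0]]'
python3 - <<'E'
from h import *
for c in ["scene","side"]:
    im,d=viewer.capture(c);P=cloud(c,d)
    for t in ["tray","bay2","dish","earphone1"]:print(t,[(np.round(x["xyz"],3),round(x["p"],2)) for x in models.tip_of(c,t)[:3]])
E
```

```text
time_s: 109.02
position: [0.514, -0.3516, 0.0942]
tcp_rot: [[1.0, -0.0, 0.0], [-0.0, -1.0, -0.0], [0.0, 0.0, -1.0]]
force: [-0.1, 1.6, 3.9]
opening: 0.604
grasp_force: 30.0
tray [(array([ 0.444, -0.085,  0.001]), 0.59)]
bay2 [(array([ 0.439, -0.183,  0.006]), 0.94), (array([ 0.443, -0.084,  0.   ]), 0.86), (array([0.657, 0.338, 0.001]), 0.7)]
dish [(array([ 0.646, -0.179,  0.003]), 0.58)]
earphone1 [(array([0.451, 0.02 , 0.008]), 0.8), (array([ 0.306, -0.162, -0.002]), 0.76), (array([0.4  , 0.156, 0.003]), 0.67)]
tray [(array([ 0.442, -0.088,  0.002]), 0.83), (array([ 0.775,  0.043, -0.002]), 0.44), (array([0.446, 0.015, 0.006]), 0.16)]
bay2 [(array([0.449, 0.011, 0.01 ]), 0.71), (array([ 0.438, -0.18 ,  0.005]), 0.67), (array([ 0.443, -0.089,  0.01 ]), 0.58)]
dish [(array([ 0.646, -0.185, -0.   ]), 0.85)]
earphone1 [(array([ 0.302, -0.161,  0.004]), 0.73), (array([ 0.439, -0.18 ,  0.008]), 0.63), (array([ 0.404,  0.155, -0.   ]), 0.58)]
```

```bash
python3 -m jog '[[0.5,0,0,-0.015,0,0,0],[0.5,0,0,-0.04,0,0,0],[0.5,-0.003,-0.015,-0.06,0,0,0],[0.5,-0.012,-0.05,-0.06,0,0,0],[0.5,-0.024,-0.095,-0.06,0,0,0],[0.5,-0.036,-0.14,-0.06,0,0,0],[0.5,-0.048,-0.185,-0.06,0,0,0],[0.5,-0.06,-0.228,-0.05,0,0,0],[0.5,-0.067,-0.255,-0.03,0,0,0],[0.5,-0.069,-0.2646,-0.01,0,0,0],[0.5,-0.069,-0.2646,0,0,0,0],[0.5,-0.069,-0.2646,0,0,0,0],[0.5,-0.069,-0.2646,0,0,0,0]]'
python3 - <<'E'
from h import *
im,d=viewer.capture("scene")
for t in ["tray","bay2","earphone2"]:print(t,[(np.round(x["xyz"],3),round(x["p"],2)) for x in models.tip_of("scene",t)[:3]])
print(bot.read_state()["position"])
E
```

```text
time_s: 111.15
position: [0.4459, -0.0879, 0.0943]
tcp_rot: [[1.0, -0.001, 0.002], [-0.001, -1.0, -0.001], [0.002, 0.001, -1.0]]
force: [-0.3, -0.0, -0.9]
opening: 0.602
grasp_force: 30.0
tray [(array([ 0.444, -0.089,  0.003]), 0.91), (array([ 0.564, -0.087,  0.002]), 0.5), (array([ 0.364,  0.276, -0.004]), 0.46)]
bay2 [(array([0.452, 0.014, 0.002]), 0.95), (array([ 0.444, -0.084, -0.001]), 0.89), (array([ 0.437, -0.182,  0.008]), 0.85)]
earphone2 [(array([0.402, 0.156, 0.001]), 0.8), (array([0.448, 0.017, 0.004]), 0.78), (array([ 0.445, -0.089,  0.062]), 0.64)]
[ 0.44542739 -0.08743728  0.09432759]
```

```bash
python3 -m jog '[[0.5,0,0,0.015,0,0,0],[0.5,0,0,0.03,0,0,0],[0.5,0,0,0.042,0,0,0],[0.5,0,0,0.050,0,0,0],[0.5,0,0,0.0535,0,0,0],[0.5,0,0,0.0545,0,0,0],[0.5,0,0,0.0552,0,0,0],[0.62,0,0,0.0552,0,0,0],[0.7,0,0,0.0552,0,0,0],[0.8,0,0,0.0552,0,0,0],[0.85,0,0,0.0552,0,0,0],[0.85,0,0,0.0552,0,0,0],[0.85,0,0,0.03,0,0,0],[0.85,-0.005,0,-0.02,0,0,0],[0.85,-0.03,0,-0.07,0,0,0],[0.85,-0.05,0,-0.10,0,0,0],[0.85,-0.05,0,-0.11,0,0,0],[0.85,-0.05,0,-0.11,0,0,0],[0.85,-0.05,0,-0.11,0,0,0]]'
python3 - <<'E'
from h import *
im,d=viewer.capture("wrist");P=cloud("wrist",d);cv2.imwrite("pics/w12.png",im)
print(sphere(P,(.446,-.088),.02,.03,.06,.055),sphere(P,(.447,.016),.02,.03,.06,.055))
s,_=viewer.capture("scene");cv2.imwrite("pics/f.png",np.hstack([cv2.resize(im,(400,300)),cv2.resize(s,(400,300))]))
for t in ["dish","plug_knob","weight_mid","mouse","mug","tip_jar","demo_block","cushion"]:print(t,[(np.round(x["xyz"],3),round(x["p"],2)) for x in models.tip_of("scene",t)[:1]])
E
```

```text
time_s: 113.72
position: [0.3953, -0.0868, 0.2028]
tcp_rot: [[1.0, 0.0, -0.001], [0.0, -1.0, 0.001], [-0.001, -0.001, -1.0]]
force: [-0.1, -0.6, -0.8]
opening: 0.85
grasp_force: 0.0
(1683, array([ 0.4452, -0.0858]), 'crown', np.float64(0.0497)) (1706, array([0.4479, 0.0173]), 'crown', np.float64(0.0497))
dish [(array([ 0.644, -0.18 ,  0.044]), 0.75)]
plug_knob [(array([ 0.644, -0.182,  0.05 ]), 0.69)]
weight_mid [(array([0.651, 0.018, 0.016]), 0.83)]
mouse [(array([ 0.364,  0.278, -0.002]), 0.77)]
mug [(array([ 0.703, -0.351,  0.002]), 0.68)]
tip_jar [(array([ 0.771,  0.051, -0.003]), 0.69)]
demo_block [(array([ 0.744, -0.098, -0.002]), 0.57)]
cushion [(array([ 0.56 , -0.082,  0.003]), 0.96)]
```

View pics/f.png

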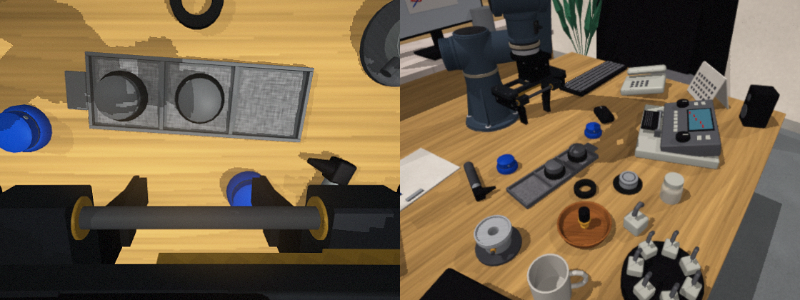

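The picture shows both earphones dome up in their bays (120,98 and 200,98), the plug standing in the dish (583,215), the weight on its mat (627,180), and the ear empty. I'm handing in.

```bash
python3 -c "
from rig import workorder
print(workorder.hand_in())"
```

```text
the job is handed in; nothing more can be done
None
```

I handed the job in at about 114 s: both earphones in the tray (1 and 2) were checked and are back in their bays, the plug is in the dish and the weight is flat on its mat; the one doubt is that the weight settled about 6° and 4.5° off level during the two tone-bar presses, and re-placing it did not get it flatter.

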